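Load the swing-out rose tray by the back gate

ROBOT

A 6-joint arm with a two-finger parallel gripper is mounted at the origin on the work surface. World frame = base frame: x ahead of the robot, y to its left, z up, the work surface at z = 0. Lengths are in m, angles in rad, forces in N, time in s.
With the tool pointing down it reaches from about 0.325 to 0.9 m from the base axis. Payload 6.1 kg.
Tool frame: the origin (TCP) lies at the very end of the fingers, on their centre line; the grasp point (between the pads) lies 19 mm behind it; z points along the fingers, y is the line along which they close (so a half turn about z gives the same grasp; the last joint's range is limited). The gripper opens to 87 mm and grips with 3 to 60 N. Pads are 19 mm wide; open, the fingers measure 117 mm over their backs; the gripper's body (75 mm by 190 mm) begins 51 mm behind the grasp point.
Start: joints at [1.123, 0.22, 1.526, -0, 1.395, -0.126], TCP at [0.198, 0.593, 0.223] pointing down, gripper open.
Joint ranges: [-2.98, 2.98], [-0.91, 2.08], [0.09, 2.57], [-1.24, 4.39], [0.2, 2.65], [-2.68, 2.68]. Speed limits (rad/s): [2.57, 2.57, 3.01, 3.14, 3.14, 3.14].

INTERFACE

Orientations are given as a unit quaternion [x, y, z, w].
In Python, from rig import bot, camrig, sensors, sign_off gives the robot as it stands (bot), with the cameras (camrig), the readings (sensors) and the job as plain functions.
- The arm moves only by the tool move_tool, called after "Call:" as a command line: name --argument value ..., lists and objects as JSON in quotes. Schema: {"type":"object","properties":{"increments":{"type":"array","items":{"type":"array","items":{"type":"array","items":{"type":"number"},"minItems":7,"maxItems":7},"minItems":1,"maxItems":8},"minItems":1,"maxItems":1},"grip_force":{"type":"number"},"only":{"type":"string"},"quiet":{"type":"boolean"},"lines":{"type":"string"}},"required":["increments"],"additionalProperties":false}. increments is a list that holds a single list of rows (three levels of brackets), with 1 to 8 rows, each of 7 numbers: the finger opening in m, then dx, dy, dz in a scale on which 1.0 is 60 cm, then a rotation vector rx, ry, rz in a scale on which 1.0 is 4 rad; each row is the pose to reach, as a shift and turn from the pose commanded when the call began, along the tool's axes at that moment; what a row does not reach only later rows make up. A row lasts 1/10 s, in which the tool goes at most 0.05 m and 0.15 rad, less where a joint would pass 70% of its speed; a pose out of reach is approached as far as the arm can. The fingers move at their own pace and stop on an object; grip_force is the grip in N (left out, the last holds). Time passes only in rows, so rows that do not move let the fingers close. The tool returns the time, the measured TCP pose, the force, the opening and the grip force at its end. only (a regular expression) keeps the lines of the reply that match it, lines (a string "A,B") keeps lines A to B, and quiet returns only ok. Input that does not fit is refused with a message, and nothing moves.
- sensors.read_state(): the state, without advancing time (a new reading comes with each control period).
- camrig.read_camera(name): name is "scene" or "top"; returns a dict with "color" (480x640x3 uint8, red, green, blue), "intrinsics" (3x3 intrinsics, pixels), "origin" and "attitude" of the camera in the world. Camera axes: x right, y down, z forward; pixel columns grow to the right and rows downward; lengths in m; the calibration is good to about 2 mm. A picture is of the moment at which its call begins. There is no depth.
- sign_off(): hands the job in; it is judged then, once.
The state is a dict: "time": time; "q": joint angles; "joint_velocities": joint speeds; "tau": joint torques, N m; "eef_pos": TCP position; "tool_rot": TCP orientation; "ft_force": force on the tool from outside, world axes, zero at the start; "moment": the same for the moment, N m; "width": finger opening in m; "gripper_force": force on a finger pad.
Only numpy, scipy, OpenCV 4.12 (cv2) and the standard library are available. Lean on these libraries where they do the work, as an engineer would, in place of code of your own. Each camera call takes 0.05 s, during which the arm holds its last target. There are 200 camera calls.

TASK

Swing the black slotted tray round its pivot pin, out from under the little clear rain roof, until it points straight along the dark marker strip. Then put every watering-can rose into a slot of its own, turning each one under light pressure until its oblong foot drops fully in, and let it go. Finally push the loaded tray back round its pin under the roof until it rests against its rubber stop, and leave the flowerpot and the jar where they are.

Things in the scene. Friction and masses are not known exactly. Their poses are not given: they have to be found in the camera images.
- tray: Loose flat black board lying on the work surface, 375 x 84 x 20 thick, 0.6 kg. Origin: underside, middle of its 22 mm hole over the pin, 30 mm from the near end; x runs to the far end (at x = 345 mm), z up; heading = yaw of x. It slides and turns freely about the pin. Four through slots in a row, 48 mm long (along x), 32 wide. Push sideways on a long edge near the far end.
- slot0 (a point): Centre of the mouth of tray slot 0 (70 mm from the pin hole), at the tray's top face, 20 mm above the work surface; axes as the tray.
- slot1 (a point): Centre of the mouth of tray slot 1 (128 mm from the pin hole), at the tray's top face, 20 mm above the work surface; axes as the tray.
- slot2 (a point): Centre of the mouth of tray slot 2 (186 mm from the pin hole), at the tray's top face, 20 mm above the work surface; axes as the tray.
- slot3 (a point): Centre of the mouth of tray slot 3 (244 mm from the pin hole), at the tray's top face, 20 mm above the work surface; axes as the tray.
- tray_end (a point): Middle of the tray's far end, on its top face; axes as the tray. The last 90 mm of the tray (x = 255 to 345 mm) stick out beyond the roof when parked: room to push there.
- station: Fixed steel pivot pin, 18 mm diameter, 45 high. Origin at its foot, on its axis. Its x axis runs along the dark marker strip (90 x 12 mm, flat on the surface, 365 to 455 mm from the pin): with the tray out at the marker, the tray's x points along this x.
- roof: Fixed clear rain roof. Origin at the pin's foot; x = heading of the parked tray, 1.25 rad clockwise (from above) of the marker strip. In its frame: aluminium wall 74 high at y -60 to -52 mm, x 115 to 255; clear sheet over y -60 to +54, same x, underside 74 and top 83 mm high. The tray swings in and out on the +y side; it starts 0.03 to 0.25 rad out from parked.
- roof_stop (a point): Middle of the face of the rubber stop (20 long, 30 high) that halts the parked tray: at x = 240, y = -44, z = 15 mm in the roof's frame, 2 mm clear of the tray's edge when the tray's heading equals the roof's x. A rose not fully down in its slot does not pass under the sheet.
- rose0: Blue watering-can rose, 0.22 kg, upright; may be absent. Origin: centre of foot's underside. Brass foot 44 mm (own x) x 28 x 16 high; round head 48 diameter from 16 to 58 mm, thin rib on top along x (to 60). All alike; fit any slot either way round; it drops when its x is within about 5 degrees of the tray's x, leaving the origin 4 mm above the surface (20 if only standing on the tray).
- rose1: Blue watering-can rose, 0.22 kg, upright; may be absent. Origin: centre of foot's underside. Brass foot 44 mm (own x) x 28 x 16 high; round head 48 diameter from 16 to 58 mm, thin rib on top along x (to 60). All alike; fit any slot either way round; it drops when its x is within about 5 degrees of the tray's x, leaving the origin 4 mm above the surface (20 if only standing on the tray).
- rose2: Blue watering-can rose, 0.22 kg, upright; may be absent. Origin: centre of foot's underside. Brass foot 44 mm (own x) x 28 x 16 high; round head 48 diameter from 16 to 58 mm, thin rib on top along x (to 60). All alike; fit any slot either way round; it drops when its x is within about 5 degrees of the tray's x, leaving the origin 4 mm above the surface (20 if only standing on the tray).
- rose3: Blue watering-can rose, 0.22 kg, upright; may be absent. Origin: centre of foot's underside. Brass foot 44 mm (own x) x 28 x 16 high; round head 48 diameter from 16 to 58 mm, thin rib on top along x (to 60). All alike; fit any slot either way round; it drops when its x is within about 5 degrees of the tray's x, leaving the origin 4 mm above the surface (20 if only standing on the tray).
- flowerpot: Bystander: terracotta flowerpot, 106 diameter, 70 high; origin at the centre of its underside.
- jar: Bystander: empty open glass jar, 72 diameter, 85 high; origin at the centre of its underside.

How it is judged:
On the way, in this order (a step that is already met when the one before it is completed fails the run):
1. the tray has been swung out round its pin and points along the marker strip (within 0.09 rad) (angle between the x axis of tray and the x axis of station, either way round below 0.09 rad and horizontal distance between tray and station below 0.008 m and angular speed of tray below 0.15 rad/s), for 0.3 s.
2. every rose is fully down in a slot of the tray and let go, the tray still out from under the roof ((horizontal distance between rose0 and slot0 below 0.008 m or horizontal distance between rose0 and slot1 below 0.008 m or horizontal distance between rose0 and slot2 below 0.008 m or horizontal distance between rose0 and slot3 below 0.008 m) and z of each of rose0, rose1, rose2, rose3 in the frame of tray below 0.01 m and angle between each of rose0, rose1, rose2, rose3's own z axis and vertical below 0.12 rad and angle between the x axis of each of rose0, rose1, rose2, rose3 and the x axis of tray, either way round below 0.2 rad and linear speed of each of rose0, rose1, rose2, rose3 below 0.05 m/s and (horizontal distance between rose1 and slot0 below 0.008 m or horizontal distance between rose1 and slot1 below 0.008 m or horizontal distance between rose1 and slot2 below 0.008 m or horizontal distance between rose1 and slot3 below 0.008 m) and (horizontal distance between rose2 and slot0 below 0.008 m or horizontal distance between rose2 and slot1 below 0.008 m or horizontal distance between rose2 and slot2 below 0.008 m or horizontal distance between rose2 and slot3 below 0.008 m) and (horizontal distance between rose3 and slot0 below 0.008 m or horizontal distance between rose3 and slot1 below 0.008 m or horizontal distance between rose3 and slot2 below 0.008 m or horizontal distance between rose3 and slot3 below 0.008 m) and contact force between the fingers and rose0 below 0.1 N and contact force between the fingers and rose1 below 0.1 N and contact force between the fingers and rose2 below 0.1 N and contact force between the fingers and rose3 below 0.1 N and horizontal distance between tray and station below 0.008 m and angle between the x axis of tray and the x axis of roof, either way round above 0.7 rad), for 0.2 s.
At the end, for the whole second after the job is handed in: The tray lies flat on its pin (within 8 mm), at rest, its heading within 0.06 rad of parked against the stop; every rose present is upright in a slot (within 8 mm of its centre, origin less than 10 mm above the tray's underside), at rest and released (angle between the x axis of tray and the x axis of roof, either way round below 0.06 rad and horizontal distance between tray and station below 0.008 m and angular speed of tray below 0.15 rad/s and height (world z) of tray below 0.006 m and (horizontal distance between rose0 and slot0 below 0.008 m or horizontal distance between rose0 and slot1 below 0.008 m or horizontal distance between rose0 and slot2 below 0.008 m or horizontal distance between rose0 and slot3 below 0.008 m) and z of each of rose0, rose1, rose2, rose3 in the frame of tray below 0.01 m and angle between each of rose0, rose1, rose2, rose3's own z axis and vertical below 0.12 rad and angle between the x axis of each of rose0, rose1, rose2, rose3 and the x axis of tray, either way round below 0.2 rad and linear speed of each of rose0, rose1, rose2, rose3 below 0.05 m/s and (horizontal distance between rose1 and slot0 below 0.008 m or horizontal distance between rose1 and slot1 below 0.008 m or horizontal distance between rose1 and slot2 below 0.008 m or horizontal distance between rose1 and slot3 below 0.008 m) and (horizontal distance between rose2 and slot0 below 0.008 m or horizontal distance between rose2 and slot1 below 0.008 m or horizontal distance between rose2 and slot2 below 0.008 m or horizontal distance between rose2 and slot3 below 0.008 m) and (horizontal distance between rose3 and slot0 below 0.008 m or horizontal distance between rose3 and slot1 below 0.008 m or horizontal distance between rose3 and slot2 below 0.008 m or horizontal distance between rose3 and slot3 below 0.008 m) and contact force between the fingers and rose0 below 0.1 N and contact force between the fingers and rose1 below 0.1 N and contact force between the fingers and rose2 below 0.1 N and contact force between the fingers and rose3 below 0.1 N); the robot touches nothing.
It fails at once if the flowerpot is shifted by more than 30 mm (distance of flowerpot from where it was at the start of the episode above 0.03 m).
It fails at once if the jar is shifted by more than 30 mm (distance of jar from where it was at the start of the episode above 0.03 m).
Of rose0, rose1, rose2, rose3 only 3 to 4 are there at a start; the rules pass over those that are not, and their reading is None.
At some moment in a run one of rose0, rose1, rose2, rose3 may be knocked a few centimetres aside while the robot is not near it.
It also fails if it takes over 210 s, if anything falls off the work surface, if the arm or the gripper's body presses on something with over 40 N, if the wrist force passes 120 N, or if a joint passes its speed limit or range.

## Working session

There is one attempt and no reset: what is moved stays moved. The work goes in short steps, Python scripts to look and compute and a tool call to move; the robot and the scene stay as the last step left them, time stands still between calls to the robot, and variables do not carry over. Pictures are saved under pics/ and viewed, at most 14 in all, crops included, and the job is handed in when it is done.

```bash
ls; mkdir -p pics; python3 - <<'E'
from rig import bot, camrig, sensors, sign_off
import cv2
for n in("scene","top"):
    c=camrig.read_camera(n);cv2.imwrite(f"pics/{n}0.png",c["color"][:,:,::-1]);print(n,c["intrinsics"],c["origin"],c["attitude"])
print(sensors.read_state())
E
```

```text
pics
rig.py
scene [[492.50548259   0.         320.66319743]
 [  0.         492.50548259 234.20883555]
 [  0.           0.           1.        ]] [0.96284356 0.80526705 0.96901636] [ 0.24163286  0.89690153 -0.35934498 -0.08973513]
top [[451.15097777   0.         322.62640036]
 [  0.         451.15097777 234.60044365]
 [  0.           0.           1.        ]] [0.44976952 0.04181061 1.12768995] [ 0.71069594 -0.70124565  0.03250896 -0.04592373]
{'time': 0.1, 'q': array([ 1.12293525e+00,  2.21171997e-01,  1.52751952e+00, -8.24226151e-06,
        1.39471264e+00, -1.26098350e-01]), 'joint_velocities': array([ 0.00107059, -0.00044684, -0.00191222, -0.00079238, -0.00085839,
       -0.00043318]), 'tau': array([ 2.30223857e-03, -4.95941448e+01, -3.88519549e+01,  7.01992144e-02,
        5.16612455e-02, -2.83211261e-05]), 'eef_pos': array([0.19740318, 0.59239897, 0.22151926]), 'tool_rot': array([ 1.60187467e-01,  9.87086194e-01, -8.69854100e-04, -2.52487256e-04]), 'ft_force': array([-0.12141265, -0.72401676,  0.43396688]), 'moment': array([ 0.00913312, -0.00866909, -0.0188709 ]), 'gripper_force': 0.0, 'width': 0.08663871613616647}
```

View pics/scene0.png

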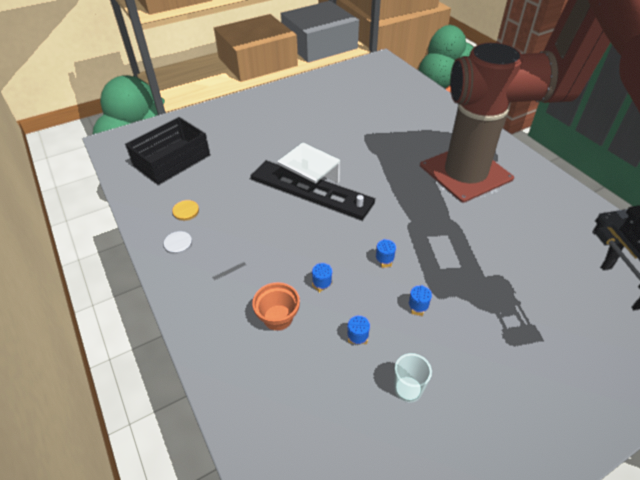

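View pics/top0.png

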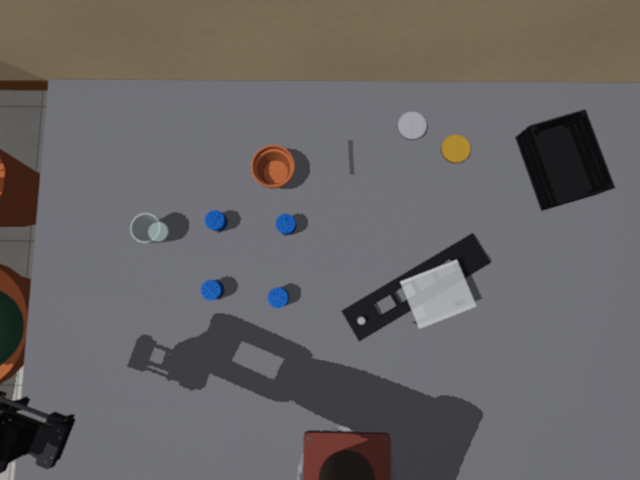

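The views show four roses at top px (216,221), (286,224), (211,290) and (278,298). The pin top is at (361,321), the marker strip at (351,157), the tray's far end near (475,250), the pot at (273,167) and the jar at (146,228). Next I'll work out positions.

```bash
cat > h.py <<'E'
import numpy as np, cv2
from scipy.spatial.transform import Rotation as R
from rig import bot, camrig, sensors, sign_off
class Cam:
    def __init__(s,n):
        c=camrig.read_camera(n); s.img=np.ascontiguousarray(c["color"][:,:,::-1]); s.K=np.array(c["intrinsics"]); s.o=np.array(c["origin"]); s.A=R.from_quat(c["attitude"]).as_matrix()
        s.P=s.K@np.hstack([s.A.T,-(s.A.T@s.o)[:,None]])
    def at(s,uv,z):
        d=s.A@np.linalg.inv(s.K)@np.array([*uv,1.]); return s.o+d*(z-s.o[2])/d[2]
    def px(s,p): q=s.P@np.array([*p,1.]); return q[:2]/q[2]
def tri(a,ua,b,ub):
    q=cv2.triangulatePoints(a.P,b.P,np.array(ua,float).reshape(2,1),np.array(ub,float).reshape(2,1))[:,0]; return q[:3]/q[3]
def blobs(c,mn=60):
    h=cv2.cvtColor(c.img,cv2.COLOR_BGR2HSV); m=cv2.inRange(h,(105,150,60),(125,255,255))
    m=cv2.morphologyEx(m,cv2.MORPH_CLOSE,np.ones((3,3),np.uint8))
    n,l,st,ce=cv2.connectedComponentsWithStats(m); return [ce[i] for i in range(1,n) if st[i,4]>mn],[st[i] for i in range(1,n) if st[i,4]>mn]
def tool(p,yaw=None):
    """print world target p as shift in tool axes"""
    s=sensors.read_state(); M=R.from_quat(s["tool_rot"]).as_matrix()
    return M.T@(np.array(p)-s["eef_pos"])
E
python3 - <<'E'
from h import *
t=Cam("top");s=Cam("scene")
bt,_=blobs(t);bs,_=blobs(s)
for u in bt:
    c=t.at(u,.04); j=min(bs,key=lambda v:np.linalg.norm(v-s.px(c))); print(u,j,tri(t,u,s,j).round(4),np.linalg.norm(j-s.px(c)).round(1))
print("pin",tri(t,(361,321),s,(360.5,197)),t.at((361,321),.045))
print("strip",t.at((350,141),0),t.at((352,174),0), s.at((214,277),0),s.at((245,264),0))
print("tray end",t.at((473,236),.02),t.at((490,259),.02)); print("pot",t.at((273,167),.07),"jar",t.at((146,228),.085),t.at((158,231),0))
print(t.at((403,292),.08),t.at((416,326),.08),t.at((457,262),.08),t.at((475,300),.08))
r=cv2.resize(t.img[195:315,190:310],(600,600),interpolation=cv2.INTER_CUBIC)
cv2.imwrite("pics/r.png",r)
w=cv2.resize(s.img[225:350,300:445],(800,690),interpolation=cv2.INTER_CUBIC)[:600]
cv2.imwrite("pics/w.png",w)
E
```

```text
[215.44314869 220.41982507] [358.06680585 328.78079332] [0.6043 0.3255 0.0383] 1.6
[285.67391304 223.63354037] [321.74300254 274.95928753] [0.5979 0.1533 0.0379] 1.1
[211.45845272 289.58452722] [419.81192661 297.88302752] [0.4361 0.3279 0.0391] 1.6
[277.95508982 297.2754491 ] [385.46153846 250.7967033 ] [0.42   0.1673 0.0377] 1.5
pin [ 0.36669963 -0.03121139  0.04051058] [ 0.3661815  -0.03030772  0.045     ]
strip [ 0.81840296 -0.00278145  0.        ] [ 0.73174771 -0.00854336  0.        ] [ 0.82074    -0.00540173  0.        ] [ 0.73607732 -0.00499431  0.        ]
tray end [ 0.5741876 -0.3055086  0.02     ] [ 0.51824048 -0.34547303  0.02      ]
pot [0.72956669 0.18444846 0.07      ] jar [0.57629838 0.47719049 0.085     ] [0.57932471 0.48159767 0.        ]
[ 0.43603378 -0.12397877  0.08      ] [ 0.35964609 -0.15307932  0.08      ] [ 0.50658985 -0.24862613  0.08      ] [ 0.42029553 -0.28795231  0.08      ]
```

View pics/r.png

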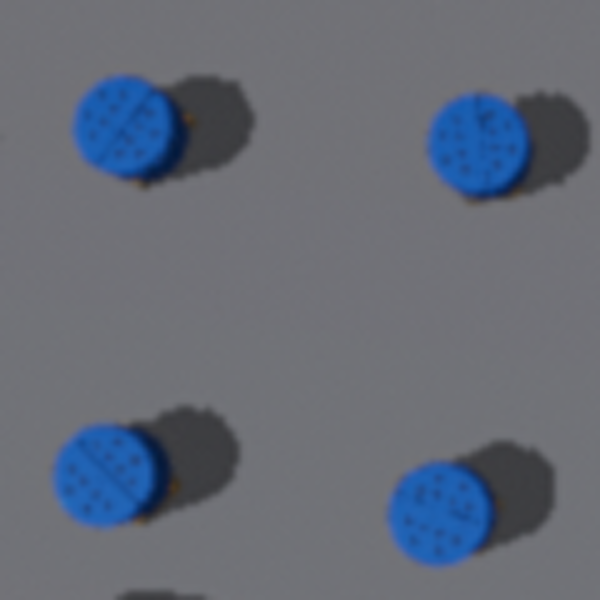

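View pics/w.png

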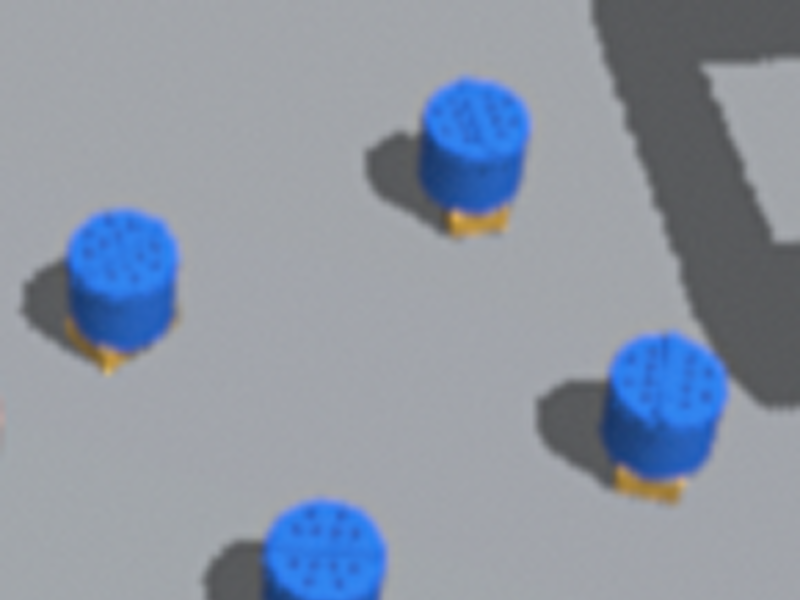

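The crop shows rib yaws of roughly −0.62 (A), +0.15 (B), +0.8 (C) and about 1.2 (D). The triangulated head heights of about 38 mm are right for a 16–58 mm head. Parked offset is ~0.17 rad, which is plausible. Next I'll plan the approach to the tray's edge near its far end.

```bash
cat >> h.py <<'E'
PIN=np.array([.3665,-.0305]); MARK=.061
def want(*W):
    """W: (x,y,z,yawY) world targets; prints shift & rz from the present pose, in tool axes"""
    s=sensors.read_state(); M=R.from_quat(s["tool_rot"]).as_matrix(); y0=np.arctan2(M[1,1],M[0,1])
    for w in W:
        d=M.T@(np.array(w[:3])-s["eef_pos"]); print(*d.round(4),"rz",round(-((w[3]-y0+np.pi)%(2*np.pi)-np.pi),3))
def tr(h,x,y,z,yaw=np.pi/2):
    return (*(PIN+np.array([x*np.cos(h)-y*np.sin(h),x*np.sin(h)+y*np.cos(h)])),z,h+yaw)
E
python3 - <<'E'
from h import *
want((.45,.25,.2,.9),tr(-1.023,.32,-.085,.15))
E
```

```text
-0.3479 -0.2451 0.0221 rz 0.349
-0.5471 -0.8089 0.0728 rz 0.701
```

The rows are not in the units I measure in: shifts go in shares of 60 cm and turns go in shares of 4 rad. I convert before sending: -0.35 m / 0.6 = -0.5833, -0.245 m / 0.6 = -0.4083, 0.35 rad / 4 = 0.0875.

Call:
move_tool --increments '[[[0, -0.5833, -0.4083, 0.0333, 0, 0, 0.0875], [0, -0.5833, -0.4083, 0.0333, 0, 0, 0.0875], [0, -0.5833, -0.4083, 0.0333, 0, 0, 0.0875], [0, -0.5833, -0.4083, 0.0333, 0, 0, 0.0875], [0, -0.5833, -0.4083, 0.0333, 0, 0, 0.0875], [0, -0.5833, -0.4083, 0.0333, 0, 0, 0.0875], [0, -0.5833, -0.4083, 0.0333, 0, 0, 0.0875], [0, -0.5833, -0.4083, 0.0333, 0, 0, 0.0875]]]' --grip_force 20

```text
time: 1.0
eef_pos: [0.4366, 0.2702, 0.2039]
tool_rot: [0.33, 0.944, 0.0, 0.0]
ft_force: [0.6, 0.8, -0.0]
width: 0.0311
gripper_force: 0.0
```

```bash
python3 - <<'E'
from h import *
want(tr(-1.023,.32,-.085,.15))
E
```

```text
-0.4035 -0.469 0.0537 rz 0.351
```

Converted, -0.47 m / 0.6 = -0.7833, -0.4 m / 0.6 = -0.6667, 0.35 rad / 4 = 0.0875.

Call:
move_tool --increments '[[[0, -0.6667, -0.7833, 0.0833, 0, 0, 0.0875], [0, -0.6667, -0.7833, 0.0833, 0, 0, 0.0875], [0, -0.6667, -0.7833, 0.0833, 0, 0, 0.0875], [0, -0.6667, -0.7833, 0.0833, 0, 0, 0.0875], [0, -0.6667, -0.7833, 0.0833, 0, 0, 0.0875], [0, -0.6667, -0.7833, 0.0833, 0, 0, 0.0875], [0, -0.6667, -0.7833, 0.0833, 0, 0, 0.0875], [0, -0.6667, -0.7833, 0.0833, 0, 0, 0.0875]]]'

```text
time: 1.8
eef_pos: [0.4487, -0.1285, 0.1716]
tool_rot: [0.489, 0.872, 0.0, 0.0]
ft_force: [1.6, -1.0, 0.2]
width: 0.0003
gripper_force: 0.0
```

Call:
move_tool --increments '[[[0, -0.2333, -0.2667, 0.0333, 0, 0, 0], [0, -0.2333, -0.2667, 0.0333, 0, 0, 0], [0, -0.2333, -0.2667, 0.0333, 0, 0, 0], [0, -0.2333, -0.2667, 0.0333, 0, 0, 0], [0, -0.2333, -0.2667, 0.0333, 0, 0, 0], [0, -0.2333, -0.2667, 0.0333, 0, 0, 0]]]'

```text
time: 2.4
eef_pos: [0.3846, -0.3309, 0.1511]
tool_rot: [0.491, 0.871, 0.0, -0.0]
ft_force: [-0.2, 0.5, -0.0]
width: 0.0006
gripper_force: 0.0
```

```bash
python3 - <<'E'
from h import *
want(tr(-1.023,.32,-.085,.15),tr(-1.023,.32,-.085,.013),tr(-1.023,.32,-.057,.013))
E
```

```text
-0.054 0.0561 0.0011 rz -0.002
-0.0541 0.0562 0.1381 rz -0.002
-0.0541 0.0842 0.138 rz -0.002
```

Converted, 0.138 m / 0.6 = 0.23, 0.11 m / 0.6 = 0.1833.

Call:
move_tool --increments '[[[0, -0.09, 0.0933, 0, 0, 0, 0], [0, -0.09, 0.0933, 0, 0, 0, 0], [0, -0.09, 0.0933, 0.05, 0, 0, 0], [0, -0.09, 0.0933, 0.1167, 0, 0, 0], [0, -0.09, 0.0933, 0.1833, 0, 0, 0], [0, -0.09, 0.0933, 0.23, 0, 0, 0], [0, -0.09, 0.0933, 0.23, 0, 0, 0]]]'

```text
time: 3.1
eef_pos: [0.4592, -0.3412, 0.0089]
tool_rot: [0.488, 0.873, 0.002, -0.005]
ft_force: [0.3, 1.0, -0.6]
width: 0.0005
gripper_force: 0.0
```

```bash
python3 - <<'E'
from h import *
want(*[tr(-1.023+a,.32,-.055,.013) for a in (0,.1,.2,.3,.4,.5)])
E
```

```text
-0.0065 0.0277 -0.0042 rz 0.003
-0.0105 0.0599 -0.0043 rz -0.097
-0.0113 0.0923 -0.0044 rz -0.197
-0.0088 0.1247 -0.0044 rz -0.297
-0.0031 0.1566 -0.0044 rz -0.397
0.0058 0.1878 -0.0044 rz -0.497
```

Converted, 0.188 m / 0.6 = 0.3133, -0.003 m / 0.6 = -0.005, -0.5 rad / 4 = -0.125.

Call:
move_tool --increments '[[[0, -0.01, 0.025, -0.005, 0, 0, 0], [0, -0.01, 0.0467, -0.005, 0, 0, 0], [0, -0.0167, 0.1, -0.005, 0, 0, -0.025], [0, -0.0183, 0.1533, -0.005, 0, 0, -0.05], [0, -0.015, 0.2083, -0.005, 0, 0, -0.075], [0, -0.005, 0.2617, -0.005, 0, 0, -0.1], [0, 0.01, 0.3133, -0.005, 0, 0, -0.125]]]'

```text
time: 3.8
eef_pos: [0.6213, -0.2422, 0.0189]
tool_rot: [0.256, 0.967, -0.001, 0.002]
ft_force: [-1.3, -2.7, 0.1]
width: 0.0003
gripper_force: 1.0
```

```bash
python3 - <<'E'
from h import *
want(*[tr(-.523+a,.32,-.055,.013) for a in (0,.1,.2,.3,.4,.45,.5)])
t=Cam("top");cv2.imwrite("pics/t1.png",t.img[100:400,150:550])
E
```

```text
0.0064 0.0012 0.0059 rz 0.006
0.0023 0.0334 0.0059 rz -0.094
0.0015 0.0658 0.0059 rz -0.194
0.0039 0.0982 0.0059 rz -0.294
0.0095 0.1301 0.0058 rz -0.394
0.0135 0.1459 0.0058 rz -0.444
0.0183 0.1614 0.0058 rz -0.494
```

View pics/t1.png

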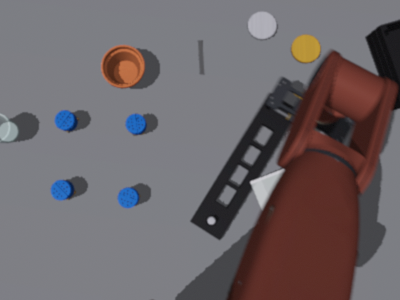

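The tray is turning with the finger, its far end near crop px (285,95). I'll continue, a bit lower.

Converted, 0.142 m / 0.6 = 0.2367, 0.006 m / 0.6 = 0.01, -0.43 rad / 4 = -0.1075.

Call:
move_tool --increments '[[[0, 0.01, 0.0017, 0.01, 0, 0, 0], [0, 0.0033, 0.0567, 0.0117, 0, 0, -0.025], [0, 0.0033, 0.11, 0.0117, 0, 0, -0.05], [0, 0.0067, 0.1633, 0.0117, 0, 0, -0.075], [0, 0.015, 0.205, 0.0117, 0, 0, -0.0925], [0, 0.0183, 0.23, 0.0117, 0, 0, -0.105], [0, 0.02, 0.2367, 0.0117, 0, 0, -0.1075], [0, 0.02, 0.2367, 0.0117, 0, 0, -0.1075]]]'

```text
time: 4.65
eef_pos: [0.679, -0.114, 0.0098]
tool_rot: [0.046, 0.999, -0.0, 0.0]
ft_force: [0.4, -0.2, -0.1]
width: 0.0001
gripper_force: 0.0
```

```bash
cat >> h.py <<'E'
def heading(t):
    """tray heading from the dark board in the top view"""
    g=cv2.cvtColor(t.img,cv2.COLOR_BGR2GRAY); m=(g<45).astype(np.uint8); m[:, :300]=0
    m=cv2.morphologyEx(m,cv2.MORPH_CLOSE,np.ones((13,13),np.uint8))
    n,l,st,ce=cv2.connectedComponentsWithStats(m); p=t.px((*PIN,.02)).astype(int)
    i=np.argmin([np.linalg.norm(ce[k]-p) if st[k,4]>1500 else 1e9 for k in range(n)]); r=cv2.minAreaRect(np.argwhere(l==i)[:,::-1].astype(np.float32))
    c=[t.at(b,.02)[:2] for b in cv2.boxPoints(r)]; e=np.array([c[1]-c[0],c[2]-c[1]]); L=np.linalg.norm(e,axis=1); v=e[np.argmax(L)]; v=v*np.sign(v[0]); return np.arctan2(v[1],v[0]),L,np.mean(c,0)
E
python3 - <<'E'
from h import *
want(tr(0.0,.32,-.057,.013))
t=Cam("top");print(heading(t));cv2.imwrite("pics/t2.png",cv2.resize(t.img[120:360,250:470],None,fx=2.5,fy=2.5))
E
```

```text
-0.0051 0.027 -0.0032 rz -0.093
(np.float64(-0.029941695531203617), array([0.86107205, 0.36864715]), array([ 0.43294168, -0.07451219]))
```

View pics/t2.png

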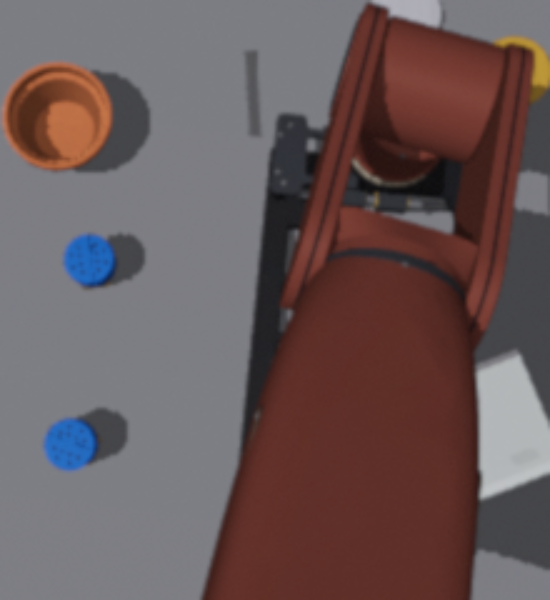

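Tray's left edge runs (268,200)→(245,420) in the crop, giving a heading of about −0.10. I need another 0.15 rad.

```bash
python3 - <<'E'
from h import *
want(tr(-.03,.32,-.057,.013),tr(0.03,.32,-.057,.013),tr(0.06,.32,-.057,.013))
E
```

```text
-0.0042 0.0178 -0.0033 rz -0.064
-0.0058 0.0373 -0.0033 rz -0.124
-0.0061 0.047 -0.0033 rz -0.154
```

Converted, 0.047 m / 0.6 = 0.0783, 0.042 m / 0.6 = 0.07, -0.154 rad / 4 = -0.0385.

Call:
move_tool --increments '[[[0, -0.0067, 0.03, -0.005, 0, 0, -0.015], [0, -0.01, 0.0617, -0.005, 0, 0, -0.03], [0, -0.01, 0.07, -0.005, 0, 0, -0.035], [0, -0.01, 0.0783, -0.005, 0, 0, -0.0385], [0, -0.01, 0.0783, -0.005, 0, 0, -0.0385], [0, -0.01, 0.0783, -0.005, 0, 0, -0.0385]]]'

```text
time: 5.3
eef_pos: [0.6891, -0.0681, 0.0124]
tool_rot: [-0.03, 1.0, 0.0, -0.0]
ft_force: [0.1, 0.1, -0.1]
width: 0.0012
gripper_force: 0.1
```

Call:
move_tool --increments '[[[0, 0, -0.0667, -0.05, 0, 0, 0], [0, 0, -0.1, -0.1167, 0, 0, 0], [0, 0, -0.1667, -0.2, 0, 0, 0], [0, 0, -0.2333, -0.2667, 0, 0, 0], [0, 0, -0.3, -0.3333, 0, 0, 0], [0, 0, -0.3833, -0.3333, 0, 0, 0], [0, 0, -0.4667, -0.3333, 0, 0, 0]]]'

```text
time: 6.0
eef_pos: [0.7067, -0.3282, 0.2152]
tool_rot: [-0.031, 1.0, -0.001, 0.003]
ft_force: [1.6, -0.1, -0.4]
width: 0.0007
gripper_force: 0.0
```

```bash
python3 - <<'E'
from h import *
t=Cam("top");print(heading(t));cv2.imwrite("pics/t3.png",cv2.resize(t.img[120:360,170:490],None,fx=2.5,fy=2.5))
E
```

```text
(np.float64(0.04684028044741378), array([0.08339789, 0.36971423]), array([ 0.52596996, -0.02452794]))
```

View pics/t3.png

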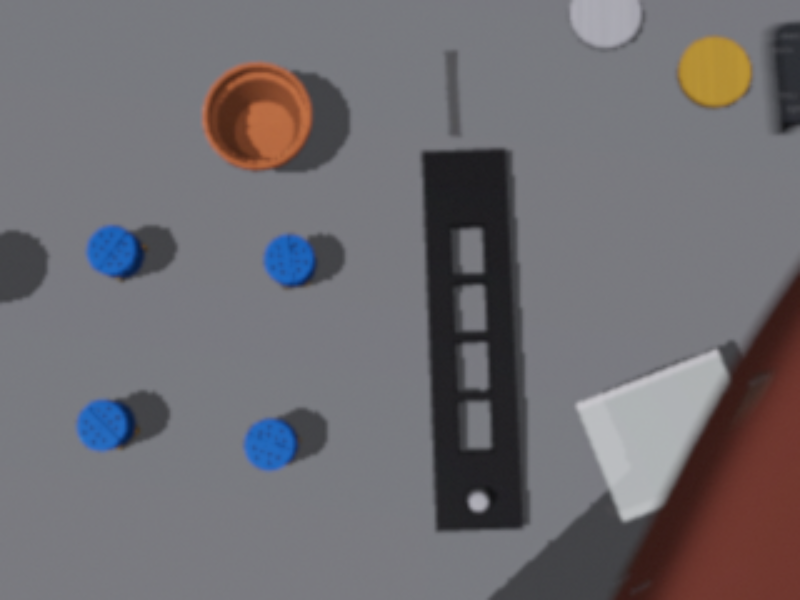

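The tray now points at the strip, heading ~0.05 against 0.06, with its slots clear. Next I'll refine the slot positions, the tray height and the rib angles.

```bash
cat >> h.py <<'E'
def roses(t,s):
    bt,_=blobs(t);bs,_=blobs(s);out=[]
    for u in bt:
        c=t.at(u,.037)
        if not bs: continue
        j=min(bs,key=lambda v:np.linalg.norm(v-s.px(c)))
        if np.linalg.norm(j-s.px(c))>8: continue
        p=tri(t,u,s,j); sc=np.zeros(180)
        for cam in(t,s):
            g=cam.img[:,:,0].astype(np.float32)+cam.img[:,:,1]
            # refine the top disc centre: head centre xy known
            for k in range(180):
                a=np.radians(k); d=np.array([np.cos(a),np.sin(a)]); n=np.array([-d[1],d[0]])
                r=np.linspace(-.018,.018,25)
                f=lambda o:np.mean([cv2.getRectSubPix(g,(1,1),tuple(map(float,cam.px((*(p[:2]+d*x+n*o),.06)))))[0,0] for x in r])
                sc[k]+=min(f(-.002),f(0),f(.002))-.5*(f(-.006)+f(.006))
        sc=np.convolve(np.r_[sc[-3:],sc,sc[:3]],np.ones(7)/7,'valid'); b=np.argsort(sc)
        k2=[k for k in b if min(abs(k-b[0]),180-abs(k-b[0]))>15][0]
        out.append((p,b[0],sc[b[0]],k2,sc[k2]))
    return out
E
python3 - <<'E'
from h import *
t=Cam("top");s=Cam("scene")
for r in roses(t,s): print(r[0].round(4),r[1],r[2].round(1),r[3],r[4].round(1))
h,L,c=heading(t);print(h,L,c, "origin",c-.1575*np.array([np.cos(h),np.sin(h)]))
g=cv2.cvtColor(t.img,cv2.COLOR_BGR2GRAY)[200:305,345:372]
n,l,st,ce=cv2.connectedComponentsWithStats((g>70).astype(np.uint8))
for i in range(1,n):
    if 60<st[i,4]<600: print(st[i],t.at(ce[i]+[345,200],.012)[:2].round(4))
o=c-.1575*np.array([np.cos(h),np.sin(h)])
for x in(.07,.128,.186,.244): print(o+x*np.array([np.cos(h),np.sin(h)]))
# tray height check: far-end corners seen by scene cam
for y in(.042,-.042):
    p=o+np.array([.345*np.cos(h)-y*np.sin(h),.345*np.sin(h)+y*np.cos(h)]); print([s.px((*p,z)).round(1) for z in(0,.02)])
p=s.px((*o,.02)).astype(int);cv2.imwrite("pics/s3.png",cv2.resize(s.img[150:320,200:420],None,fx=3.5,fy=3.5))
E
```

```text
[0.6043 0.3254 0.0381] 34 -22.7 78 -16.7
[0.598  0.1533 0.0377] 77 -16.9 157 -14.4
[0.436  0.3274 0.0384] 114 -16.3 159 -15.9
[0.42   0.1673 0.0376] 2 -15.2 136 -9.5
0.04485135016143621 [0.08314076 0.36956884] [ 0.52598641 -0.02486827] origin [ 0.3686448  -0.03192999]
[  8  11  11  19 195] [ 0.6115 -0.0236]
[  8  34  12  19 207] [ 0.554  -0.0257]
[  9  57  12  20 206] [ 0.4972 -0.0286]
[ 11  80  11  20 212] [ 0.4394 -0.0319]
[ 0.4385744  -0.02879145]
[ 0.49651608 -0.02619094]
[ 0.55445775 -0.02359044]
[ 0.61239942 -0.02098993]
[array([258.7, 268.1]), array([257.9, 263.1])]
[array([244.1, 247.6]), array([243.1, 242.5])]
```

View pics/s3.png

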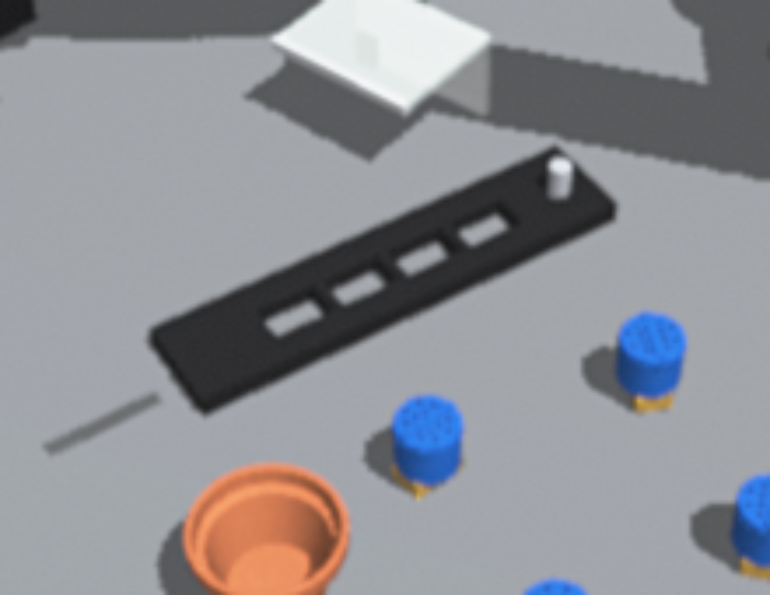

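```bash
cat >> h.py <<'E'
def unwarp(cam,p,z=.059,half=.028,N=200):
    q=np.array([(half,half),(half,-half),(-half,-half),(-half,half)])+p[:2]
    H=cv2.getPerspectiveTransform(np.float32([cam.px((*a,z)) for a in q]),np.float32([(0,0),(N,0),(N,N),(0,N)]))
    g=cv2.warpPerspective(cam.img,H,(N,N),flags=cv2.INTER_CUBIC); return cv2.normalize(g.max(2),None,0,255,cv2.NORM_MINMAX)
E
python3 - <<'E'
from h import *
t=Cam("top");s=Cam("scene")
P=[(.6043,.3254),(.598,.1533),(.436,.3274),(.42,.1673)]
cv2.imwrite("pics/m.png",np.vstack([np.hstack([unwarp(c,p) for p in P]) for c in(t,s)]))
E
```

```text
(no output)
```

View pics/m.png

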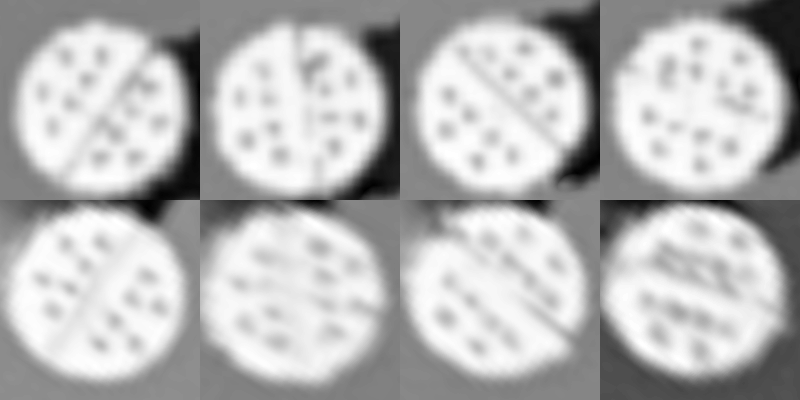

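The ribs are clear, giving yaws A −0.60, B +0.14, C +0.82 and D +1.235. I'll start with B.

```bash
cat >> h.py <<'E'
H=.047
SL=[(.4391,-.0279),(.4971,-.0251),(.5550,-.0224),(.6128,-.0197)]
RS=dict(A=(.6043,.3254,-.60),B=(.598,.1533,.143),C=(.436,.3274,.82),D=(.42,.1673,1.235))
def rose(n,z,a=np.pi/2): x,y,w=RS[n]; return (x,y,z,w+a)
def slot(i,z,a=np.pi/2): return (*SL[i],z,H+a)
E
python3 - <<'E'
from h import *
want(rose("B",.12),rose("B",.024))
E
```

```text
0.0775 0.485 0.0906 rz -0.083
0.0774 0.4849 0.1866 rz -0.083
```

Converted, 0.485 m / 0.6 = 0.8083, 0.077 m / 0.6 = 0.1283, -0.083 rad / 4 = -0.0208.

Call:
move_tool --increments '[[[0.086, 0.1283, 0.8083, 0.0833, 0, 0, -0.0208], [0.086, 0.1283, 0.8083, 0.0833, 0, 0, -0.0208], [0.086, 0.1283, 0.8083, 0.0833, 0, 0, -0.0208], [0.086, 0.1283, 0.8083, 0.0833, 0, 0, -0.0208], [0.086, 0.1283, 0.8083, 0.0833, 0, 0, -0.0208], [0.086, 0.1283, 0.8083, 0.0833, 0, 0, -0.0208], [0.086, 0.1283, 0.8083, 0.0833, 0, 0, -0.0208], [0.086, 0.1283, 0.8083, 0.0833, 0, 0, -0.0208]]]' --grip_force 20

```text
time: 7.05
eef_pos: [0.617, 0.0659, 0.17]
tool_rot: [-0.073, 0.997, 0.0, -0.0]
ft_force: [0.4, 0.6, 0.1]
width: 0.0564
gripper_force: 0.0
```

Call:
move_tool --increments '[[[0.086, 0.025, 0.1583, 0.025, 0, 0, 0], [0.086, 0.025, 0.1583, 0.025, 0, 0, 0], [0.086, 0.025, 0.1583, 0.05, 0, 0, 0], [0.086, 0.025, 0.1583, 0.05, 0, 0, 0], [0.086, 0.025, 0.1583, 0.05, 0, 0, 0], [0.086, 0.025, 0.1583, 0.05, 0, 0, 0]]]'

```text
time: 7.65
eef_pos: [0.5909, 0.1531, 0.1409]
tool_rot: [-0.072, 0.997, -0.0, 0.0]
ft_force: [-0.3, -0.3, -0.4]
width: 0.0858
gripper_force: 0.0
```

```bash
python3 - <<'E'
from h import *
want(rose("B",.12),rose("B",.024))
for r in roses(Cam("top"),Cam("scene")): print(r[0])
E
```

```text
-0.0071 -0.0008 0.0209 rz 0.001
-0.007 -0.0008 0.1169 rz 0.001
```

Converted, 0.117 m / 0.6 = 0.195, 0.105 m / 0.6 = 0.175.

Call:
move_tool --increments '[[[0.086, -0.0117, -0.0017, 0.0667, 0, 0, 0], [0.086, -0.0117, -0.0017, 0.1333, 0, 0, 0], [0.086, -0.0117, -0.0017, 0.175, 0, 0, 0], [0.086, -0.0117, -0.0017, 0.195, 0, 0, 0], [0.086, -0.0117, -0.0017, 0.195, 0, 0, 0], [0.03, -0.0117, -0.0017, 0.195, 0, 0, 0], [0.03, -0.0117, -0.0017, 0.195, 0, 0, 0], [0.03, -0.0117, -0.0017, 0.195, 0, 0, 0]]]' --grip_force 25

```text
time: 8.55
eef_pos: [0.5988, 0.1543, 0.0253]
tool_rot: [-0.073, 0.997, 0.0, 0.002]
ft_force: [-0.9, 0.3, -0.3]
width: 0.0697
gripper_force: 0.0
```

Call:
move_tool --increments '[[[0.03, 0, 0, 0, 0, 0, 0], [0.03, 0, 0, 0, 0, 0, 0], [0.03, 0, 0, 0, 0, 0, 0], [0.03, 0, 0, 0, 0, 0, 0]]]'

```text
time: 8.95
eef_pos: [0.5975, 0.1541, 0.0237]
tool_rot: [-0.073, 0.997, -0.0, 0.0]
ft_force: [-0.3, -1.0, 3.1]
width: 0.0474
gripper_force: 25.0
```

Gripped: width 47 mm, 25 N. Lifting and carrying it to slot 3.

Converted, -0.15 m / 0.6 = -0.25, -0.055 m / 0.6 = -0.0917, 0.1 rad / 4 = 0.025.

```bash
python3 - <<'E'
from h import *
want(slot(3,.075),slot(3,.052))
E
```

```text
0.01 -0.1742 -0.0513 rz 0.098
0.01 -0.1742 -0.0283 rz 0.098
```

Call:
move_tool --increments '[[[0.03, 0, 0, -0.05, 0, 0, 0], [0.03, 0, 0, -0.1, 0, 0, 0], [0.03, -0.0167, -0.0667, -0.1, 0, 0, 0.01], [0.03, -0.0167, -0.1333, -0.1, 0, 0, 0.025], [0.03, -0.0333, -0.2, -0.1, 0, 0, 0.025], [0.03, -0.05, -0.25, -0.0917, 0, 0, 0.025], [0.03, -0.05, -0.25, -0.0917, 0, 0, 0.025]]]'

```text
time: 9.65
eef_pos: [0.6494, 0.0058, 0.0772]
tool_rot: [-0.021, 1.0, -0.001, -0.0]
ft_force: [-0.1, -0.3, -3.2]
width: 0.047
gripper_force: 25.0
```

```bash
python3 - <<'E'
from h import *
want(slot(3,.075),slot(3,.050),slot(3,.044))
E
```

```text
0.0376 -0.024 0.0022 rz -0.006
0.0376 -0.024 0.0272 rz -0.006
0.0376 -0.024 0.0332 rz -0.006
```

Converted, 0.038 m / 0.6 = 0.0633, 0.036 m / 0.6 = 0.06.

Call:
move_tool --increments '[[[0.03, 0.0633, -0.04, 0.0033, 0, 0, 0], [0.03, 0.0633, -0.04, 0.0167, 0, 0, 0], [0.03, 0.0633, -0.04, 0.0333, 0, 0, 0], [0.03, 0.0633, -0.04, 0.0467, 0, 0, 0], [0.03, 0.0633, -0.04, 0.055, 0, 0, 0], [0.03, 0.0633, -0.04, 0.06, 0, 0, 0], [0.03, 0.0633, -0.04, 0.06, 0, 0, 0]]]'

```text
time: 10.35
eef_pos: [0.6127, -0.0149, 0.0436]
tool_rot: [-0.023, 1.0, 0.0, 0.0]
ft_force: [-3.6, 0.0, 5.8]
width: 0.047
gripper_force: 25.0
```

```bash
python3 - <<'E'
from h import *
want(slot(3,.0437),slot(3,.0277))
E
```

```text
0.0001 -0.0048 -0.0001 rz -0.001
0.0001 -0.0048 0.0159 rz -0.001
```

Converted, -0.005 m / 0.6 = -0.0083, -0.003 m / 0.6 = -0.005.

Call:
move_tool --increments '[[[0.03, 0, -0.0033, -0.005, 0, 0, 0], [0.03, 0, -0.0083, -0.005, 0, 0, 0], [0.03, 0, -0.0083, -0.005, 0, 0, 0], [0.03, 0, -0.0083, 0, 0, 0, 0], [0.03, 0, -0.0083, 0.0033, 0, 0, 0], [0.03, 0, -0.0083, 0.0033, 0, 0, 0]]]'

```text
time: 10.95
eef_pos: [0.6121, -0.0206, 0.0398]
tool_rot: [-0.023, 1.0, 0.0, 0.0]
ft_force: [1.2, -0.2, -2.5]
width: 0.0475
gripper_force: 25.0
```

```bash
python3 - <<'E'
from h import *
want(slot(3,.0437),slot(3,.0277))
E
```

```text
-0.0008 0.0009 -0.0039 rz -0.002
-0.0008 0.0009 0.0121 rz -0.002
```

It's below the tray's top with almost no force, so it is entering the slot. Lowering further.

Converted, 0.0125 m / 0.6 = 0.0208, 0.011 m / 0.6 = 0.0183.

Call:
move_tool --increments '[[[0.03, 0, 0, 0.0067, 0, 0, 0], [0.03, 0, 0, 0.0133, 0, 0, 0], [0.03, 0, 0, 0.0183, 0, 0, 0], [0.03, 0, 0, 0.0208, 0, 0, 0], [0.03, 0, 0, 0.0208, 0, 0, 0], [0.03, 0, 0, 0.0208, 0, 0, 0]]]'

```text
time: 11.55
eef_pos: [0.6123, -0.0206, 0.0279]
tool_rot: [-0.023, 1.0, -0.0, 0.0]
ft_force: [3.0, 0.2, -0.7]
width: 0.0474
gripper_force: 25.0
```

Converted, -0.12 m / 0.6 = -0.2, -0.09 m / 0.6 = -0.15.

Call:
move_tool --increments '[[[0.086, 0, 0, 0, 0, 0, 0], [0.086, 0, 0, 0, 0, 0, 0], [0.086, 0, 0, 0, 0, 0, 0], [0.086, 0, 0, -0.0667, 0, 0, 0], [0.086, 0, 0, -0.15, 0, 0, 0], [0.086, 0, 0, -0.2, 0, 0, 0], [0.086, 0, 0, -0.2, 0, 0, 0]]]'

```text
time: 12.25
eef_pos: [0.6159, -0.0213, 0.1545]
tool_rot: [-0.023, 1.0, -0.001, 0.005]
ft_force: [0.6, -0.6, -0.7]
width: 0.0852
gripper_force: 0.0
```

```bash
python3 - <<'E'
from h import *
t=Cam("top");s=Cam("scene");print(blobs(t)[0],[t.at(b,.037).round(4) for b in blobs(t)[0]],blobs(s)[0])
want(rose("D",.12),rose("D",.024),rose("B",.1))
E
```

```text
[array([215.53216374, 220.39766082]), array([357.49390244, 223.54268293]), array([211.73743017, 289.59217877]), array([277.98507463, 297.26567164])] [array([0.603 , 0.3266, 0.037 ]), array([ 0.5993, -0.0211,  0.037 ]), array([0.4345, 0.3289, 0.037 ]), array([0.4185, 0.1684, 0.037 ])] [array([283.86111111, 231.89722222]), array([385.46153846, 250.7967033 ]), array([419.78850575, 297.89885057]), array([358.08786611, 328.76778243])]
0.1838 0.1966 0.0284 rz -1.19
0.184 0.1966 0.1244 rz -1.19
0.0067 0.1745 0.0487 rz -0.098
```

Converted, 0.197 m / 0.6 = 0.3283, 0.184 m / 0.6 = 0.3067, -1.19 rad / 4 = -0.2975.

Call:
move_tool --increments '[[[0.086, 0.3067, 0.3283, 0.0333, 0, 0, -0.2975], [0.086, 0.3067, 0.3283, 0.0333, 0, 0, -0.2975], [0.086, 0.3067, 0.3283, 0.0333, 0, 0, -0.2975], [0.086, 0.3067, 0.3283, 0.0333, 0, 0, -0.2975], [0.086, 0.3067, 0.3283, 0.0333, 0, 0, -0.2975], [0.086, 0.3067, 0.3283, 0.0333, 0, 0, -0.2975], [0.086, 0.3067, 0.3283, 0.0333, 0, 0, -0.2975], [0.086, 0.3067, 0.3283, 0.0333, 0, 0, -0.2975]]]'

```text
time: 13.15
eef_pos: [0.417, 0.1682, 0.1257]
tool_rot: [-0.582, 0.813, 0.001, -0.002]
ft_force: [-0.5, -1.7, 0.4]
width: 0.0862
gripper_force: 0.0
```

Call:
move_tool --increments '[[[0.086, 0, 0, 0, 0, 0, 0], [0.086, 0, 0, 0, 0, 0, 0]]]'

```text
time: 13.35
eef_pos: [0.4183, 0.1676, 0.1265]
tool_rot: [-0.577, 0.816, 0.001, -0.001]
ft_force: [-0.6, 0.4, -0.6]
width: 0.0859
gripper_force: 0.0
```

```bash
python3 - <<'E'
from h import *
want(rose("D",.12),rose("D",.024))
E
```

```text
-0.0003 -0.0017 0.0065 rz -0.004
-0.0004 -0.0019 0.1025 rz -0.004
```

The rows are not in the units I measure in: shifts go in shares of 60 cm and turns go in shares of 4 rad. I convert before sending: 0.1025 m / 0.6 = 0.1708, 0.1 m / 0.6 = 0.1667.

Call:
move_tool --increments '[[[0.086, 0, -0.0033, 0.0667, 0, 0, 0], [0.086, 0, -0.0033, 0.1333, 0, 0, 0], [0.086, 0, -0.0033, 0.1667, 0, 0, 0], [0.086, 0, -0.0033, 0.1708, 0, 0, 0], [0.086, 0, -0.0033, 0.1708, 0, 0, 0], [0.03, 0, -0.0033, 0.1708, 0, 0, 0], [0.03, 0, -0.0033, 0.1708, 0, 0, 0], [0.03, 0, -0.0033, 0.1708, 0, 0, 0]]]'

```text
time: 14.15
eef_pos: [0.4223, 0.1674, 0.0266]
tool_rot: [-0.579, 0.815, -0.001, 0.001]
ft_force: [-0.9, 0.2, -0.1]
width: 0.0694
gripper_force: 0.0
```

Call:
move_tool --increments '[[[0.03, 0, 0, 0, 0, 0, 0], [0.03, 0, 0, 0, 0, 0, 0], [0.03, 0, 0, 0, 0, 0, 0], [0.03, 0, 0, -0.0667, 0, 0, 0], [0.03, 0, 0, -0.1, 0, 0, 0], [0.03, 0, 0, -0.1, 0, 0, 0], [0.03, 0, 0, -0.1, 0, 0, 0]]]'

```text
time: 14.85
eef_pos: [0.4209, 0.1671, 0.0847]
tool_rot: [-0.579, 0.815, 0.0, -0.0]
ft_force: [-0.0, 0.4, -3.9]
width: 0.0471
gripper_force: 25.0
```

```bash
python3 - <<'E'
from h import *
want(slot(2,.075),slot(2,.0437))
E
```

```text
0.1348 -0.189 0.0097 rz 1.188
0.1348 -0.189 0.041 rz 1.188
```

Converted, -0.189 m / 0.6 = -0.315, 0.135 m / 0.6 = 0.225, 1.188 rad / 4 = 0.297.

Call:
move_tool --increments '[[[0.03, 0.225, -0.315, 0.0133, 0, 0, 0.297], [0.03, 0.225, -0.315, 0.0133, 0, 0, 0.297], [0.03, 0.225, -0.315, 0.0133, 0, 0, 0.297], [0.03, 0.225, -0.315, 0.0133, 0, 0, 0.297], [0.03, 0.225, -0.315, 0.0133, 0, 0, 0.297], [0.03, 0.225, -0.315, 0.0133, 0, 0, 0.297], [0.03, 0.225, -0.315, 0.0133, 0, 0, 0.297], [0.03, 0.225, -0.315, 0.0133, 0, 0, 0.297]]]'

```text
time: 15.65
eef_pos: [0.5533, -0.0227, 0.0742]
tool_rot: [-0.02, 1.0, 0.001, -0.002]
ft_force: [-0.7, 0.2, -2.9]
width: 0.0476
gripper_force: 25.0
```

Call:
move_tool --increments '[[[0.03, 0, 0, 0, 0, 0, 0], [0.03, 0, 0, 0, 0, 0, 0], [0.03, 0, 0, 0.0167, 0, 0, 0], [0.03, 0, 0, 0.0333, 0, 0, 0], [0.03, 0, 0, 0.0333, 0, 0, 0]]]'

```text
time: 16.15
eef_pos: [0.5532, -0.0221, 0.0547]
tool_rot: [-0.024, 1.0, 0.0, -0.002]
ft_force: [-0.7, -0.2, -1.8]
width: 0.0476
gripper_force: 25.0
```

```bash
python3 - <<'E'
from h import *
want(slot(2,.0447),slot(2,.0287))
E
```

```text
-0.0018 -0.0004 0.01 rz 0.001
-0.0018 -0.0004 0.026 rz 0.001
```

Call:
move_tool --increments '[[[0.03, -0.0025, 0, 0.01, 0, 0, 0], [0.03, -0.0025, 0, 0.0167, 0, 0, 0], [0.03, -0.0025, 0, 0.0217, 0, 0, 0], [0.03, -0.0025, 0, 0.0217, 0, 0, 0]]]'

```text
time: 16.55
eef_pos: [0.5564, -0.0224, 0.0438]
tool_rot: [-0.024, 1.0, 0.0, -0.0]
ft_force: [0.2, 0.7, -2.6]
width: 0.0475
gripper_force: 25.0
```

```bash
python3 - <<'E'
from h import *
want(slot(2,.0447),slot(2,.0287))
E
```

```text
0.0014 0.0 -0.0009 rz 0.0
0.0014 0.0 0.0151 rz 0.0
```

Converted, 0.006 m / 0.6 = 0.01, 0.003 m / 0.6 = 0.005.

Call:
move_tool --increments '[[[0.03, 0.0008, 0, 0.005, 0, 0, 0], [0.03, 0.0008, 0, 0.01, 0, 0, 0], [0.03, 0.0008, 0, 0.01, 0, 0, 0]]]'

```text
time: 16.85
eef_pos: [0.5558, -0.0224, 0.0378]
tool_rot: [-0.024, 1.0, 0.0, -0.0]
ft_force: [0.2, 0.2, -1.4]
width: 0.0476
gripper_force: 25.0
```

Converted, 0.0095 m / 0.6 = 0.0158, 0.007 m / 0.6 = 0.0117.

Call:
move_tool --increments '[[[0.03, 0, 0, 0.0067, 0, 0, 0], [0.03, 0, 0, 0.0117, 0, 0, 0], [0.03, 0, 0, 0.0158, 0, 0, 0], [0.03, 0, 0, 0.0158, 0, 0, 0], [0.03, 0, 0, 0.0158, 0, 0, 0]]]'

```text
time: 17.35
eef_pos: [0.5563, -0.0225, 0.0295]
tool_rot: [-0.024, 1.0, -0.0, -0.0]
ft_force: [-3.5, 0.0, 4.9]
width: 0.0475
gripper_force: 25.0
```

Converted, -0.1 m / 0.6 = -0.1667, -0.09 m / 0.6 = -0.15.

Call:
move_tool --increments '[[[0.086, 0, 0, 0, 0, 0, 0], [0.086, 0, 0, 0, 0, 0, 0], [0.086, 0, 0, 0, 0, 0, 0], [0.086, 0, 0, -0.0667, 0, 0, 0], [0.086, 0, 0, -0.15, 0, 0, 0], [0.086, 0, 0, -0.1667, 0, 0, 0], [0.086, 0, 0, -0.1667, 0, 0, 0], [0.086, 0, 0, -0.1667, 0, 0, 0]]]'

```text
time: 18.15
eef_pos: [0.5556, -0.0224, 0.1277]
tool_rot: [-0.024, 1.0, 0.0, -0.001]
ft_force: [0.6, -0.7, -0.7]
width: 0.0854
gripper_force: 0.0
```

```bash
python3 - <<'E'
from h import *
t=Cam("top");print([t.at(b,.037).round(4) for b in blobs(t)[0]],heading(t))
want(rose("C",.12),rose("C",.024))
E
```

```text
[array([0.6029, 0.3266, 0.037 ]), array([0.4345, 0.3289, 0.037 ])] (np.float64(-0.07109281108479097), array([0.70847921, 0.23409317]), array([ 0.36185147, -0.03326416]))
0.1023 0.3549 0.0074 rz -0.773
0.102 0.3548 0.1034 rz -0.773
```

Clear; heading into C (0.37 m → 8 rows).

Converted, 0.355 m / 0.6 = 0.5917, 0.102 m / 0.6 = 0.17, -0.773 rad / 4 = -0.1933.

Call:
move_tool --increments '[[[0.086, 0.17, 0.5917, 0.0083, 0, 0, -0.1933], [0.086, 0.17, 0.5917, 0.0083, 0, 0, -0.1933], [0.086, 0.17, 0.5917, 0.0083, 0, 0, -0.1933], [0.086, 0.17, 0.5917, 0.0083, 0, 0, -0.1933], [0.086, 0.17, 0.5917, 0.0083, 0, 0, -0.1933], [0.086, 0.17, 0.5917, 0.0083, 0, 0, -0.1933], [0.086, 0.17, 0.5917, 0.0083, 0, 0, -0.1933], [0.086, 0.17, 0.5917, 0.0083, 0, 0, -0.1933]]]'

```text
time: 19.0
eef_pos: [0.4342, 0.3302, 0.1213]
tool_rot: [-0.4, 0.916, 0.0, -0.002]
ft_force: [0.1, -0.4, -0.4]
width: 0.0857
gripper_force: 0.0
```

Call:
move_tool --increments '[[[0.086, 0, 0, 0, 0, 0, 0], [0.086, 0, 0, 0, 0, 0, 0], [0.086, 0, 0, 0, 0, 0, 0]]]'

```text
time: 19.3
eef_pos: [0.4374, 0.326, 0.1226]
tool_rot: [-0.398, 0.917, -0.0, -0.001]
ft_force: [0.5, 0.2, 0.3]
width: 0.0864
gripper_force: 0.0
```

```bash
python3 - <<'E'
from h import *
t=Cam("top");print(heading(t),len(blobs(t)[0]))
want(rose("C",.12),rose("C",.024))
cv2.imwrite("pics/t4.png",cv2.resize(t.img[120:360,170:490],None,fx=2.5,fy=2.5))
E
```

```text
(np.float64(0.04129113141930674), array([0.08598507, 0.37157654]), array([ 0.52482318, -0.02448966])) 3
0.0001 0.0022 0.0029 rz -0.001
-0.0001 0.0022 0.0989 rz -0.001
```

View pics/t4.png

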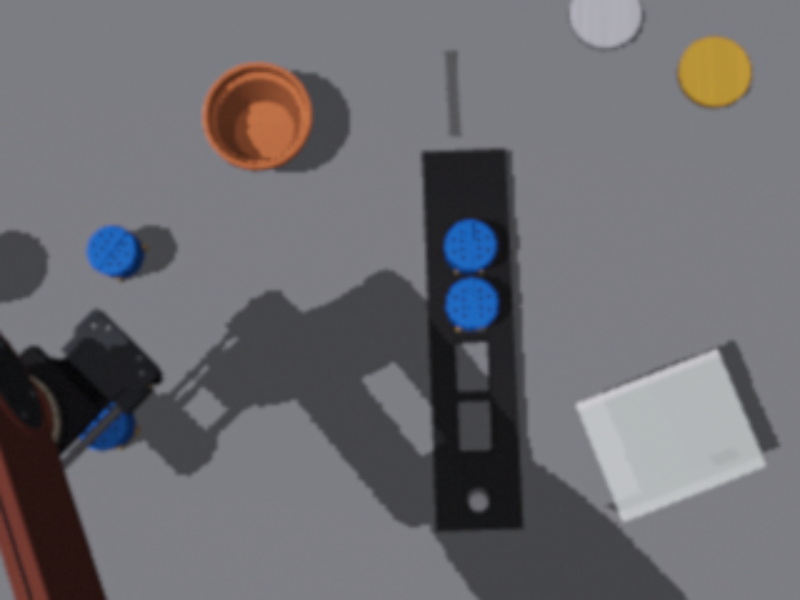

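Two roses sit in the far slots (crop px (470,245) and (472,303)) and the tray hasn't moved. Grasping C.

Converted, 0.099 m / 0.6 = 0.165, 0.098 m / 0.6 = 0.1633.

Call:
move_tool --increments '[[[0.086, 0, 0.0033, 0.0667, 0, 0, 0], [0.086, 0, 0.0033, 0.1333, 0, 0, 0], [0.086, 0, 0.0033, 0.1633, 0, 0, 0], [0.086, 0, 0.0033, 0.165, 0, 0, 0], [0.086, 0, 0.0033, 0.165, 0, 0, 0], [0.03, 0, 0.0033, 0.165, 0, 0, 0], [0.03, 0, 0.0033, 0.165, 0, 0, 0], [0.03, 0, 0.0033, 0.165, 0, 0, 0]]]'

```text
time: 20.15
eef_pos: [0.4371, 0.3291, 0.0262]
tool_rot: [-0.399, 0.917, 0.0, 0.001]
ft_force: [1.2, -0.2, -0.1]
width: 0.0694
gripper_force: 0.0
```

Call:
move_tool --increments '[[[0.03, 0, 0, 0, 0, 0, 0], [0.03, 0, 0, 0, 0, 0, 0], [0.03, 0, 0, 0, 0, 0, 0], [0.03, 0, 0, -0.0667, 0, 0, 0], [0.03, 0, 0, -0.1, 0, 0, 0], [0.03, 0, 0, -0.1, 0, 0, 0], [0.03, 0, 0, -0.1, 0, 0, 0]]]'

```text
time: 20.85
eef_pos: [0.4359, 0.3286, 0.0843]
tool_rot: [-0.399, 0.917, 0.0, -0.0]
ft_force: [-0.1, 0.6, -2.3]
width: 0.0471
gripper_force: 25.0
```

```bash
python3 - <<'E'
from h import *
want(slot(1,.075),slot(1,.0437))
E
```

```text
0.2169 -0.286 0.0093 rz 0.773
0.2169 -0.286 0.0406 rz 0.773
```

Converted, -0.286 m / 0.6 = -0.4767, 0.217 m / 0.6 = 0.3617, 0.773 rad / 4 = 0.1933.

Call:
move_tool --increments '[[[0.03, 0.3617, -0.4767, 0.0133, 0, 0, 0.1933], [0.03, 0.3617, -0.4767, 0.0133, 0, 0, 0.1933], [0.03, 0.3617, -0.4767, 0.0133, 0, 0, 0.1933], [0.03, 0.3617, -0.4767, 0.0133, 0, 0, 0.1933], [0.03, 0.3617, -0.4767, 0.0133, 0, 0, 0.1933], [0.03, 0.3617, -0.4767, 0.0133, 0, 0, 0.1933], [0.03, 0.3617, -0.4767, 0.0133, 0, 0, 0.1933], [0.03, 0.3617, -0.4767, 0.0133, 0, 0, 0.1933]]]'

```text
time: 21.65
eef_pos: [0.4965, -0.0296, 0.075]
tool_rot: [-0.021, 1.0, -0.001, -0.001]
ft_force: [0.3, 0.1, -0.7]
width: 0.0472
gripper_force: 25.0
```

Call:
move_tool --increments '[[[0.03, 0, 0, 0, 0, 0, 0], [0.03, 0, 0, 0, 0, 0, 0], [0.03, 0, 0, 0.0167, 0, 0, 0], [0.03, 0, 0, 0.0333, 0, 0, 0], [0.03, 0, 0, 0.0333, 0, 0, 0], [0.03, 0, 0, 0.0333, 0, 0, 0]]]'

```text
time: 22.25
eef_pos: [0.4966, -0.0242, 0.056]
tool_rot: [-0.024, 1.0, 0.0, -0.001]
ft_force: [0.1, -0.7, -0.6]
width: 0.0476
gripper_force: 25.0
```

```bash
python3 - <<'E'
from h import *
want(slot(1,.0437),slot(1,.0277))
E
```

```text
-0.0005 -0.0009 0.0123 rz 0.002
-0.0005 -0.001 0.0283 rz 0.002
```

Converted, 0.018 m / 0.6 = 0.03, 0.017 m / 0.6 = 0.0283.

Call:
move_tool --increments '[[[0.03, -0.0008, -0.0017, 0.01, 0, 0, 0], [0.03, -0.0008, -0.0017, 0.0183, 0, 0, 0], [0.03, -0.0008, -0.0017, 0.0233, 0, 0, 0], [0.03, -0.0008, -0.0017, 0.0283, 0, 0, 0], [0.03, -0.0008, -0.0017, 0.03, 0, 0, 0], [0.03, -0.0008, -0.0017, 0.03, 0, 0, 0]]]'

```text
time: 22.85
eef_pos: [0.4977, -0.0261, 0.0386]
tool_rot: [-0.024, 1.0, 0.0, -0.0]
ft_force: [-0.2, 0.1, -2.3]
width: 0.0476
gripper_force: 25.0
```

Entering, with no force. Lowering and releasing.

Converted, 0.0105 m / 0.6 = 0.0175, 0.007 m / 0.6 = 0.0117.

Call:
move_tool --increments '[[[0.03, 0, 0, 0.0067, 0, 0, 0], [0.03, 0, 0, 0.0117, 0, 0, 0], [0.03, 0, 0, 0.0175, 0, 0, 0], [0.03, 0, 0, 0.0175, 0, 0, 0], [0.03, 0, 0, 0.0175, 0, 0, 0]]]'

```text
time: 23.35
eef_pos: [0.498, -0.0261, 0.0288]
tool_rot: [-0.024, 1.0, -0.0, 0.0]
ft_force: [-2.0, 0.2, 4.0]
width: 0.0474
gripper_force: 25.0
```

Call:
move_tool --increments '[[[0.086, 0, 0, 0, 0, 0, 0], [0.086, 0, 0, 0, 0, 0, 0], [0.086, 0, 0, 0, 0, 0, 0], [0.086, 0, 0, -0.0667, 0, 0, 0], [0.086, 0, 0, -0.15, 0, 0, 0], [0.086, 0, 0, -0.1667, 0, 0, 0], [0.086, 0, 0, -0.1667, 0, 0, 0], [0.086, 0, 0, -0.1667, 0, 0, 0]]]'

```text
time: 24.15
eef_pos: [0.4971, -0.0259, 0.1273]
tool_rot: [-0.024, 1.0, 0.0, -0.001]
ft_force: [-0.8, -0.5, -0.4]
width: 0.0853
gripper_force: 0.0
```

```bash
python3 - <<'E'
from h import *
t=Cam("top");print([t.at(b,.037).round(4) for b in blobs(t)[0]])
want(rose("A",.12),rose("A",.024))
E
```

```text
[array([ 0.6238, -0.0251,  0.037 ]), array([0.6029, 0.3267, 0.037 ])]
-0.1242 0.3457 0.0064 rz 0.647
-0.1245 0.3456 0.1024 rz 0.647
```

Converted, 0.346 m / 0.6 = 0.5767, -0.124 m / 0.6 = -0.2067, 0.647 rad / 4 = 0.1618.

Call:
move_tool --increments '[[[0.086, -0.2067, 0.5767, 0.0083, 0, 0, 0.1618], [0.086, -0.2067, 0.5767, 0.0083, 0, 0, 0.1618], [0.086, -0.2067, 0.5767, 0.0083, 0, 0, 0.1618], [0.086, -0.2067, 0.5767, 0.0083, 0, 0, 0.1618], [0.086, -0.2067, 0.5767, 0.0083, 0, 0, 0.1618], [0.086, -0.2067, 0.5767, 0.0083, 0, 0, 0.1618], [0.086, -0.2067, 0.5767, 0.0083, 0, 0, 0.1618], [0.086, -0.2067, 0.5767, 0.0083, 0, 0, 0.1618]]]'

```text
time: 25.0
eef_pos: [0.6041, 0.328, 0.12]
tool_rot: [0.295, 0.956, -0.001, -0.002]
ft_force: [0.0, -0.7, 0.9]
width: 0.086
gripper_force: 0.0
```

Call:
move_tool --increments '[[[0.086, 0, 0, 0, 0, 0, 0], [0.086, 0, 0, 0, 0, 0, 0], [0.086, 0, 0, 0, 0, 0, 0]]]'

```text
time: 25.3
eef_pos: [0.6043, 0.324, 0.1214]
tool_rot: [0.296, 0.955, -0.001, -0.001]
ft_force: [0.1, -0.4, 1.2]
width: 0.0858
gripper_force: 0.0
```

```bash
python3 - <<'E'
from h import *
t=Cam("top");print(heading(t),[t.at(b,.037).round(4) for b in blobs(t)[0]])
want(rose("A",.12),rose("A",.024))
E
```

```text
(np.float64(0.04682933284305048), array([0.08487511, 0.37197808]), array([ 0.52491845, -0.02396749])) [array([ 0.5856, -0.0228,  0.037 ]), array([ 0.4961, -0.0273,  0.037 ])]
0.0012 0.0011 0.002 rz -0.001
0.0011 0.0013 0.098 rz -0.001
```

Converted, 0.098 m / 0.6 = 0.1633, 0.097 m / 0.6 = 0.1617.

Call:
move_tool --increments '[[[0.086, 0.0017, 0.0017, 0.0667, 0, 0, 0], [0.086, 0.0017, 0.0017, 0.1333, 0, 0, 0], [0.086, 0.0017, 0.0017, 0.1617, 0, 0, 0], [0.086, 0.0017, 0.0017, 0.1633, 0, 0, 0], [0.086, 0.0017, 0.0017, 0.1633, 0, 0, 0], [0.03, 0.0017, 0.0017, 0.1633, 0, 0, 0], [0.03, 0.0017, 0.0017, 0.1633, 0, 0, 0], [0.03, 0.0017, 0.0017, 0.1633, 0, 0, 0]]]'

```text
time: 26.15
eef_pos: [0.6062, 0.3273, 0.0272]
tool_rot: [0.295, 0.955, 0.001, 0.001]
ft_force: [-0.1, 0.0, -0.5]
width: 0.0696
gripper_force: 0.0
```

Call:
move_tool --increments '[[[0.03, 0, 0, 0, 0, 0, 0], [0.03, 0, 0, 0, 0, 0, 0], [0.03, 0, 0, 0, 0, 0, 0], [0.03, 0, 0, -0.0667, 0, 0, 0], [0.03, 0, 0, -0.1, 0, 0, 0], [0.03, 0, 0, -0.1, 0, 0, 0], [0.03, 0, 0, -0.1, 0, 0, 0]]]'

```text
time: 26.85
eef_pos: [0.6047, 0.3267, 0.0846]
tool_rot: [0.295, 0.955, -0.0, -0.0]
ft_force: [-0.3, 0.2, -2.7]
width: 0.0475
gripper_force: 25.0
```

```bash
python3 - <<'E'
from h import *
want((.47,.1,.075,H+np.pi/2),slot(0,.075))
E
```

```text
-0.0167 -0.2632 0.0097 rz -0.647
-0.0634 -0.3862 0.0097 rz -0.647
```

Converted, -0.386 m / 0.6 = -0.6433, -0.263 m / 0.6 = -0.4383, -0.647 rad / 4 = -0.1618.

Call:
move_tool --increments '[[[0.03, -0.0283, -0.4383, -0.025, 0, 0, -0.1618], [0.03, -0.0283, -0.4383, -0.025, 0, 0, -0.1618], [0.03, -0.0283, -0.4383, -0.025, 0, 0, -0.1618], [0.03, -0.0283, -0.4383, -0.025, 0, 0, -0.1618], [0.03, -0.0283, -0.4383, -0.025, 0, 0, -0.1618], [0.03, -0.105, -0.6433, -0.025, 0, 0, -0.1618], [0.03, -0.105, -0.6433, -0.025, 0, 0, -0.1618], [0.03, -0.105, -0.6433, -0.025, 0, 0, -0.1618]]]'

```text
time: 27.65
eef_pos: [0.4365, -0.0287, 0.0982]
tool_rot: [-0.024, 1.0, 0.0, -0.002]
ft_force: [1.8, -0.7, -2.7]
width: 0.0477
gripper_force: 25.0
```

Call:
move_tool --increments '[[[0.03, 0, 0, 0, 0, 0, 0], [0.03, 0, 0, 0, 0, 0, 0], [0.03, 0, 0, 0, 0, 0, 0]]]'

```text
time: 27.95
eef_pos: [0.4385, -0.0265, 0.0992]
tool_rot: [-0.024, 1.0, 0.001, -0.001]
ft_force: [-0.1, -0.2, -3.1]
width: 0.0474
gripper_force: 25.0
```

```bash
python3 - <<'E'
from h import *
want(slot(0,.056),slot(0,.0437),slot(0,.0277))
E
```

```text
-0.0006 -0.0015 0.0432 rz 0.0
-0.0006 -0.0015 0.0555 rz 0.0
-0.0006 -0.0016 0.0715 rz 0.0
```

Converted, 0.061 m / 0.6 = 0.1017, 0.058 m / 0.6 = 0.0967.

Call:
move_tool --increments '[[[0.03, -0.0017, -0.0033, 0.0333, 0, 0, 0], [0.03, -0.0017, -0.0033, 0.0667, 0, 0, 0], [0.03, -0.0017, -0.0033, 0.08, 0, 0, 0], [0.03, -0.0017, -0.0033, 0.09, 0, 0, 0], [0.03, -0.0017, -0.0033, 0.0967, 0, 0, 0], [0.03, -0.0017, -0.0033, 0.1017, 0, 0, 0], [0.03, -0.0017, -0.0033, 0.1017, 0, 0, 0], [0.03, -0.0017, -0.0033, 0.1017, 0, 0, 0]]]'

```text
time: 28.75
eef_pos: [0.4407, -0.0294, 0.0398]
tool_rot: [-0.024, 1.0, -0.0, 0.0]
ft_force: [-0.3, -0.8, -1.8]
width: 0.0476
gripper_force: 25.0
```

Converted, 0.0115 m / 0.6 = 0.0192, 0.008 m / 0.6 = 0.0133.

Call:
move_tool --increments '[[[0.03, 0, 0, 0.0067, 0, 0, 0], [0.03, 0, 0, 0.0133, 0, 0, 0], [0.03, 0, 0, 0.0192, 0, 0, 0], [0.03, 0, 0, 0.0192, 0, 0, 0], [0.03, 0, 0, 0.0192, 0, 0, 0]]]'

```text
time: 29.25
eef_pos: [0.4408, -0.0294, 0.0289]
tool_rot: [-0.024, 1.0, -0.0, 0.0]
ft_force: [-4.9, 2.0, 10.2]
width: 0.0477
gripper_force: 25.0
```

Call:
move_tool --increments '[[[0.086, 0, 0, 0, 0, 0, 0], [0.086, 0, 0, 0, 0, 0, 0], [0.086, 0, 0, 0, 0, 0, 0], [0.086, 0, 0, -0.0667, 0, 0, 0], [0.086, 0, 0, -0.15, 0, 0, 0], [0.086, 0, 0, -0.1833, 0, 0, 0], [0.086, 0, 0, -0.1833, 0, 0, 0], [0.086, 0, 0, -0.1833, 0, 0, 0]]]'

```text
time: 30.05
eef_pos: [0.4403, -0.0293, 0.1376]
tool_rot: [-0.024, 1.0, -0.0, 0.0]
ft_force: [0.3, -0.3, -0.2]
width: 0.0853
gripper_force: 0.0
```

```bash
python3 - <<'E'
from h import *
want(tr(H,.315,.09,.13),tr(H,.315,.09,.015))
E
```

```text
-0.2413 0.0923 0.0077 rz 0.0
-0.2412 0.0923 0.1227 rz 0.0
```

Converted, -0.241 m / 0.6 = -0.4017, 0.092 m / 0.6 = 0.1533.

Call:
move_tool --increments '[[[0, -0.0833, 0.1533, 0, 0, 0, 0], [0, -0.0833, 0.1533, 0, 0, 0, 0], [0, -0.0833, 0.1533, 0, 0, 0, 0], [0, -0.4017, 0.1533, 0, 0, 0, 0], [0, -0.4017, 0.1533, 0, 0, 0, 0], [0, -0.4017, 0.1533, 0, 0, 0, 0], [0, -0.4017, 0.1533, 0, 0, 0, 0], [0, -0.4017, 0.1533, 0, 0, 0, 0]]]'

```text
time: 30.85
eef_pos: [0.6784, 0.0732, 0.1325]
tool_rot: [-0.023, 1.0, -0.0, -0.002]
ft_force: [-0.3, 0.1, -0.2]
width: 0.03
gripper_force: 0.0
```

Call:
move_tool --increments '[[[0, 0, 0, 0, 0, 0, 0], [0, 0, 0, 0, 0, 0, 0], [0, 0, 0, 0, 0, 0, 0]]]'

```text
time: 31.15
eef_pos: [0.6754, 0.0738, 0.1376]
tool_rot: [-0.024, 1.0, -0.0, -0.0]
ft_force: [0.4, -0.0, 0.5]
width: 0.0065
gripper_force: 0.0
```

```bash
python3 - <<'E'
from h import *
s=Cam("scene");t=Cam("top");print(heading(t))
want(tr(H,.315,.09,.015))
a=cv2.resize(s.img[150:320,200:400],(400,340));b=cv2.resize(t.img[150:320,290:490],(400,340))
cv2.imwrite("pics/v5.png",np.hstack([a,b]))
E
```

```text
(np.float64(0.16709946187218344), array([0.1785099 , 0.80504785]), array([ 0.40352599, -0.02030212]))
-0.0009 0.0003 0.1235 rz 0.0
```

View pics/v5.png

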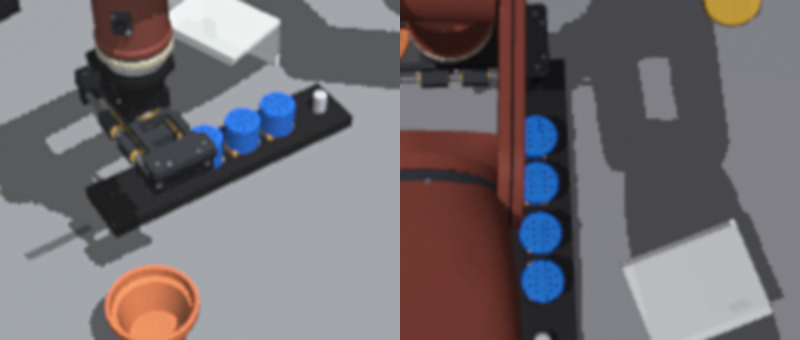

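All four roses are in the slots and standing level. Now I'll go down beside the tray's +y edge and push it back.

Converted, 0.122 m / 0.6 = 0.2033, 0.11 m / 0.6 = 0.1833.

Call:
move_tool --increments '[[[0, 0, 0, 0.0667, 0, 0, 0], [0, 0, 0, 0.1333, 0, 0, 0], [0, 0, 0, 0.1833, 0, 0, 0], [0, 0, 0, 0.2033, 0, 0, 0], [0, 0, 0, 0.2033, 0, 0, 0], [0, 0, 0, 0.2033, 0, 0, 0], [0, 0, 0, 0.2033, 0, 0, 0]]]'

```text
time: 31.95
eef_pos: [0.6787, 0.0739, 0.0187]
tool_rot: [-0.024, 1.0, -0.0, 0.002]
ft_force: [-0.0, 1.0, -0.1]
width: 0.0006
gripper_force: 0.0
```

```bash
python3 - <<'E'
from h import *
want(*[tr(H-a,.315,.056,.014) for a in (0,.1,.2,.3,.4,.5)])
E
```

```text
0.0018 -0.0336 0.0047 rz 0.0
-0.0022 -0.0654 0.0047 rz 0.1
-0.003 -0.0973 0.0048 rz 0.2
-0.0007 -0.1292 0.0047 rz 0.3
0.0049 -0.1607 0.0047 rz 0.4
0.0135 -0.1915 0.0047 rz 0.5
```

Converted, -0.129 m / 0.6 = -0.215, -0.002 m / 0.6 = -0.0033, 0.3 rad / 4 = 0.075.

Call:
move_tool --increments '[[[0, 0.0017, -0.0333, 0.0033, 0, 0, 0], [0, 0.0017, -0.0567, 0.0033, 0, 0, 0], [0, -0.0017, -0.0833, 0.0033, 0, 0, 0.0125], [0, -0.0033, -0.1083, 0.0033, 0, 0, 0.025], [0, -0.005, -0.135, 0.0033, 0, 0, 0.0375], [0, -0.005, -0.1617, 0.0033, 0, 0, 0.05], [0, -0.0033, -0.1883, 0.0033, 0, 0, 0.0625], [0, -0.0017, -0.215, 0.0033, 0, 0, 0.075]]]'

```text
time: 32.75
eef_pos: [0.6846, -0.0552, 0.0148]
tool_rot: [0.128, 0.992, 0.001, 0.001]
ft_force: [-0.4, 6.2, 3.4]
width: 0.0003
gripper_force: 3.4
```

```bash
python3 - <<'E'
from h import *
want(*[tr(H-a,.315,.056,.014) for a in (.3,.4,.5,.6,.7)])
E
```

```text
-0.0009 0.0003 0.0008 rz -0.005
-0.005 -0.0314 0.0007 rz 0.095
-0.006 -0.0634 0.0006 rz 0.195
-0.0038 -0.0953 0.0005 rz 0.295
0.0016 -0.1268 0.0005 rz 0.395
```

Converted, -0.127 m / 0.6 = -0.2117, -0.111 m / 0.6 = -0.185, 0.4 rad / 4 = 0.1.

Call:
move_tool --increments '[[[0, -0.005, -0.0267, 0.0017, 0, 0, 0.0125], [0, -0.0083, -0.0517, 0.0017, 0, 0, 0.025], [0, -0.01, -0.0783, 0.0017, 0, 0, 0.0375], [0, -0.01, -0.105, 0.0017, 0, 0, 0.05], [0, -0.0083, -0.1317, 0.0017, 0, 0, 0.0625], [0, -0.0067, -0.1583, 0.0017, 0, 0, 0.075], [0, -0.0017, -0.185, 0.0017, 0, 0, 0.0875], [0, 0.0033, -0.2117, 0.0017, 0, 0, 0.1]]]'

```text
time: 33.55
eef_pos: [0.6509, -0.1779, 0.0139]
tool_rot: [0.323, 0.946, 0.001, 0.001]
ft_force: [1.5, 6.2, 2.8]
width: 0.0004
gripper_force: 3.2
```

```bash
python3 - <<'E'
from h import *
want(*[tr(H-a,.315,.056,.014) for a in (.7,.8,.9,1.0,1.1)])
E
```

```text
0.0004 0.0003 -0.0001 rz -0.005
-0.0037 -0.0314 -0.0002 rz 0.095
-0.0047 -0.0634 -0.0003 rz 0.195
-0.0025 -0.0953 -0.0004 rz 0.295
0.0029 -0.1268 -0.0005 rz 0.395
```

Converted, -0.111 m / 0.6 = -0.185, -0.095 m / 0.6 = -0.1583, 0.35 rad / 4 = 0.0875.

Call:
move_tool --increments '[[[0, -0.0033, -0.0267, 0, 0, 0, 0.0125], [0, -0.0067, -0.0517, 0, 0, 0, 0.025], [0, -0.0083, -0.0783, 0, 0, 0, 0.0375], [0, -0.0083, -0.105, 0, 0, 0, 0.05], [0, -0.0067, -0.1317, 0, 0, 0, 0.0625], [0, -0.005, -0.1583, 0, 0, 0, 0.075], [0, 0, -0.185, 0, 0, 0, 0.0875], [0, 0, -0.185, 0, 0, 0, 0.0875]]]'

```text
time: 34.35
eef_pos: [0.5817, -0.2679, 0.0134]
tool_rot: [0.483, 0.876, -0.0, 0.0]
ft_force: [1.3, 0.2, -0.5]
width: 0.0004
gripper_force: 0.0
```

```bash
python3 - <<'E'
from h import *
want(*[tr(MARK-1.25-a,.315,.056,.014) for a in (-.15,-.1,-.05,0,.02)])
t=Cam("top");cv2.imwrite("pics/t6.png",cv2.resize(t.img[180:380,320:520],(600,600)))
E
```

```text
-0.001 -0.0092 -0.0006 rz 0.032
-0.0029 -0.0251 -0.0006 rz 0.082
-0.004 -0.041 -0.0006 rz 0.132
-0.0043 -0.057 -0.0006 rz 0.182
-0.0042 -0.0634 -0.0006 rz 0.202
```

View pics/t6.png

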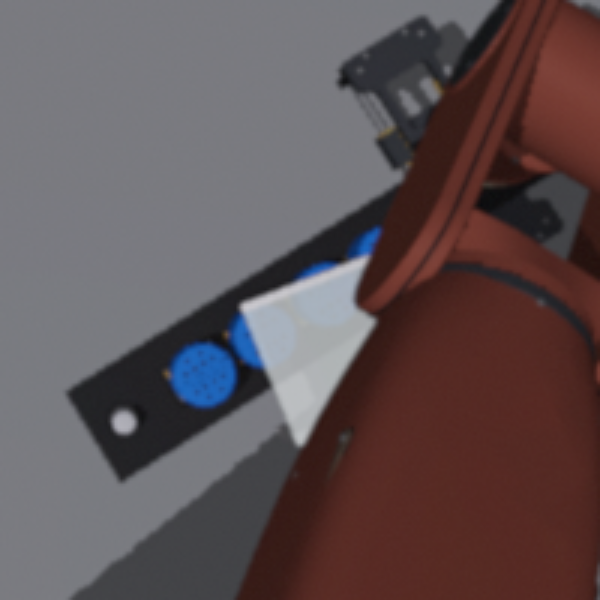

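The roses are passing under the sheet with no unusual force. On to the stop, slowly.

Converted, -0.05 m / 0.6 = -0.0833, -0.043 m / 0.6 = -0.0717, 0.16 rad / 4 = 0.04.

Call:
move_tool --increments '[[[0, -0.0017, -0.015, -0.0017, 0, 0, 0.0075], [0, -0.0033, -0.03, -0.0017, 0, 0, 0.015], [0, -0.005, -0.045, -0.0017, 0, 0, 0.0225], [0, -0.005, -0.06, -0.0017, 0, 0, 0.0288], [0, -0.0067, -0.0717, -0.0017, 0, 0, 0.035], [0, -0.0067, -0.0833, -0.0017, 0, 0, 0.04], [0, -0.0067, -0.0833, -0.0017, 0, 0, 0.04]]]'

```text
time: 35.1
eef_pos: [0.5415, -0.2965, 0.0139]
tool_rot: [0.55, 0.835, -0.0, -0.0]
ft_force: [0.0, 0.1, -0.4]
width: 0.0007
gripper_force: 0.1
```

```bash
python3 - <<'E'
from h import *
want(*[tr(MARK-1.25-a,.315,.056,.014) for a in (0,.02)])
E
```

```text
-0.0027 -0.0074 -0.0001 rz 0.025
-0.0036 -0.0137 -0.0001 rz 0.045
```

Converted, -0.01 m / 0.6 = -0.0167, -0.008 m / 0.6 = -0.0133, 0.025 rad / 4 = 0.0063.

Call:
move_tool --increments '[[[0, -0.0033, -0.0067, 0, 0, 0, 0.0025], [0, -0.0033, -0.0133, 0, 0, 0, 0.005], [0, -0.0033, -0.0167, 0, 0, 0, 0.0063], [0, -0.0033, -0.0167, 0, 0, 0, 0.0063]]]'

```text
time: 35.5
eef_pos: [0.5341, -0.3018, 0.0137]
tool_rot: [0.56, 0.829, -0.0, -0.0]
ft_force: [3.4, 0.8, -0.5]
width: 0.0007
gripper_force: 1.5
```

Call:
move_tool --increments '[[[0, 0, -0.0033, 0, 0, 0, 0], [0, 0, -0.005, 0, 0, 0, 0], [0, 0, -0.005, 0, 0, 0, 0]]]'

```text
time: 35.8
eef_pos: [0.5315, -0.3029, 0.0138]
tool_rot: [0.56, 0.829, -0.0, 0.0]
ft_force: [4.5, -0.0, -2.0]
width: 0.0005
gripper_force: 2.0
```

```bash
python3 - <<'E'
from h import *
want(*[tr(MARK-1.25-a,.315,.056,.014) for a in (0,.02)])
E
```

```text
-0.0007 0.0044 -0.0002 rz 0.001
-0.0018 -0.0019 -0.0002 rz 0.021
```

Converted, -0.003 m / 0.6 = -0.005, -0.002 m / 0.6 = -0.0033.

Call:
move_tool --increments '[[[0, 0, -0.0033, 0, 0, 0, 0], [0, 0, -0.005, 0, 0, 0, 0], [0, 0, -0.005, 0, 0, 0, 0]]]'

```text
time: 36.1
eef_pos: [0.5301, -0.3036, 0.0139]
tool_rot: [0.56, 0.829, 0.001, 0.001]
ft_force: [9.5, 2.2, -4.7]
width: 0.0001
gripper_force: 4.9
```

Call:
move_tool --increments '[[[0, 0, -0.0033, 0, 0, 0, 0], [0, 0, -0.0033, 0, 0, 0, 0], [0, 0, -0.0033, 0, 0, 0, 0]]]'

```text
time: 36.4
eef_pos: [0.53, -0.3037, 0.0142]
tool_rot: [0.56, 0.829, 0.002, 0.003]
ft_force: [15.7, 5.1, -7.8]
width: 0.0003
gripper_force: 8.1
```

Force is rising and motion has stopped, so it's against the stop. I'll back off, retreat upward and check.

Converted, 0.22 m / 0.6 = 0.3667, -0.2 m / 0.6 = -0.3333.

Call:
move_tool --increments '[[[0, 0, 0.0167, 0, 0, 0, 0], [0, 0, 0.05, 0, 0, 0, 0], [0, 0, 0.0833, -0.05, 0, 0, 0], [0, 0, 0.1, -0.1167, 0, 0, 0], [0, 0, 0.1333, -0.2, 0, 0, 0], [0, 0, 0.2, -0.2667, 0, 0, 0], [0, 0, 0.2833, -0.3167, 0, 0, 0], [0, 0, 0.3667, -0.3333, 0, 0, 0]]]'

```text
time: 37.2
eef_pos: [0.7158, -0.2299, 0.213]
tool_rot: [0.56, 0.828, -0.001, 0.002]
ft_force: [1.4, -0.7, 0.0]
width: 0.0006
gripper_force: 0.0
```

Call:
move_tool --increments '[[[0, 0.0333, 0.0667, 0, 0, 0, 0], [0, 0.0667, 0.1333, 0, 0, 0, 0], [0, 0.1, 0.2, 0, 0, 0, 0], [0, 0.1333, 0.2667, 0, 0, 0, 0], [0, 0.1667, 0.3333, 0, 0, 0, 0], [0, 0.1667, 0.4167, 0, 0, 0, 0], [0, 0.1667, 0.4167, 0, 0, 0, 0], [0, 0.1667, 0.4167, 0, 0, 0, 0]]]'

```text
time: 38.0
eef_pos: [0.909, -0.0411, 0.2032]
tool_rot: [0.559, 0.829, -0.002, -0.003]
ft_force: [-0.4, -0.4, -1.5]
width: 0.001
gripper_force: 0.0
```

```bash
python3 - <<'E'
from h import *
t=Cam("top");s=Cam("scene")
print(heading(t),[t.at(b,.037).round(4) for b in blobs(t)[0]])
a=cv2.resize(s.img[130:250,230:390],(400,300));b=cv2.resize(t.img[220:355,320:500],(400,300));cv2.imwrite("pics/v7.png",np.hstack([a,b]))
E
```

```text
(np.float64(-1.56859994451852), array([1.67732655, 1.18029189]), array([0.59597377, 0.08215826])) [array([ 0.4021, -0.1229,  0.037 ])]
```

View pics/v7.png

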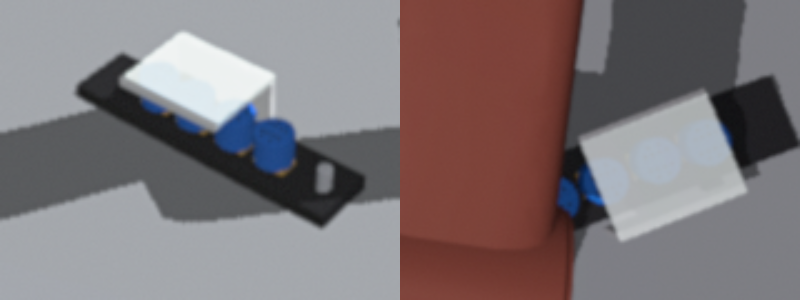

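The tray is parked under the roof with all four roses seated. Checking the heading from the end corners before handing in.

```bash
python3 - <<'E'
from h import *
t=Cam("top");a=t.at((488.8,254.7),.02);b=t.at((499.1,286.2),.02);m=(a+b)/2
d=m[:2]-PIN;print(m,np.hypot(*d),np.arctan2(d[1],d[0]),"target",MARK-1.25, sensors.read_state()["joint_velocities"].max())
x=t.at((320+(590-400)/2.222,220+137/2.222),.083)-t.at((320+(705-400)/2.222,220+91/2.222),.083);print("roof edge",np.arctan2(-x[1],-x[0]))
E
```

```text
[ 0.49065355 -0.35423402  0.02      ] 0.3467244176577121 -1.2045903216944605 target -1.189 0.009173512259683466
roof edge -1.1795437362525547
```

```bash
python3 -c "
from rig import bot, camrig, sensors, sign_off
print(sign_off())"
```

```text
the job is handed in; nothing more can be done
None
```

I handed the job in: all four roses are down in their slots and released, and the tray is back under the roof against its stop (heading about 0.02 rad from parked by the camera); nothing I saw suggests the pot or jar moved, though I didn't re-measure them, and sign-off returned no verdict.

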